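Hang a board carrier on the drying stand and lock it with its keeper

TASK

The freshly cleaned circuit board must hang up to dry: take the carrier that has the hanging window out of the rack, thread its window sideways over the end of the drying stand's hook arm and lower it so that the window's top bar rests in the throat between the two lips, and let go of it. Then lift the two-legged keeper from its wooden block and lock the carrier in by pushing both legs, one on each side of the arm, down into the two holes near the arm's end until the handle sits on the plate. Leave the carrier without a window in the rack, and do not disturb the jar, the solder reel and the brush.

Things in the scene. Friction and masses are not known exactly. Their poses are not given: they have to be found in the camera images.
- carrier: Carrier to hang: upright flat black frame, 150 mm tall, 120 g; origin: centre of its underside (start: 6 mm above the bench, in a rack slot). x = face normal, y = width, z up; faces alike, half a turn is the same. From below: frame with green board 90 mm wide, 8 thick, 64 high; open window 60 wide, 38 high, sides 8 wide; top bar 8 high, 8 thick, 76 wide; grip tab 40 high
- carrier_tab (a point): Point to grip on this carrier's tab, on the centre line 138 mm over the carrier's underside, 36 mm over the underside of the window's top bar, 12 mm below the tab's top. The tab is 10 mm thick (x), 24 mm wide (y), 40 mm high. Same axes as the carrier
- eye_bar (a point): Middle of the underside of the top bar of the carrier's window (the surface that rests in the throat), 102 mm over the carrier's underside, same axes
- plain_carrier_tab (a point): The same tab point on the other carrier, alike in size and tab but with a solid plate where the first has its window; it stays in the rack's other slot (which slot holds which varies)
- rack: Grey rack fixed to the bench, 140 x 112 x 35 mm, origin at the centre of its underside. Two slots along its y, at x = -45 and +45 mm, 11 mm wide, 96 mm long, 29 mm deep, floor 6 mm above the bench; carriers stand along them (same yaw as the rack) and come straight up
- stand: Steel drying stand fixed to the bench, origin under the throat at bench level; base 125 x 90 x 10 mm, x = -50 to +75 mm. Post 14 mm square at x = +45 mm. Hook arm level along x at the post's top, free end to -x, 10 mm wide (y), 8 mm thick, top 140 mm above the bench; nothing stands higher but two lips. A hung carrier clears the base
- throat (a point): Centre of the throat floor on top of the arm, 140 mm above the bench, axes of the stand. The throat is 16 mm long in x between two lips 6 mm thick, 12 mm high (out to x = -14 and +14 mm). The carrier's window is threaded in from -x, over the lock plate (outer end at x = -45 mm) and the front lip, then lowered
- lock_plate (a point): Middle of the top of the lock plate at the arm's end, 36 mm in -x from the throat, same height and axes; plate 18 mm (x) x 46 mm (y) x 8 mm thick with two square through holes of 10 mm at y = -14 and +14 mm
- keeper_grip (a point): Centre of the keeper's handle: grey block 12 mm (x) x 34 (y) x 34 high, with flat ends at +y and -y. It starts sitting on the wooden block, legs in its holes; when it locks, this point is 17 mm above lock_plate. Half a turn is the same
- keeper: The keeper, 60 g; origin at the level of its leg ends, 41 mm below keeper_grip, same axes. Two round steel legs, 6 mm in diameter, 24 mm long, round ends, point down from the handle at y = -14 and +14 mm
- parking: Wooden block fixed to the bench that holds the keeper, 32 mm (x) x 62 mm (y) x 60 mm high on a foot 46 x 76 mm; origin at the centre of its underside; holes as in the lock plate, 30 mm deep. The keeper comes straight up
- jar_ipa_mid (a point): Middle of a loose white screw jar, 42 mm in diameter, 89 mm high, bystander
- solder_spool_mid (a point): Middle of a loose solder reel, 49 mm in diameter, 39 mm high, bystander
- esd_brush_mid (a point): Middle of a loose black brush, 16 x 115 mm, 25 mm high, bystander

How it is judged:
On the way, in this order (a step that is already met when the one before it is completed fails the run):
1. the carrier with the window hangs in the throat and is let go (x of eye_bar in the frame of throat between -0.008 and 0.008 m and y of eye_bar in the frame of throat between -0.022 and 0.022 m and z of eye_bar in the frame of throat between -0.005 and 0.006 m and angle between carrier_tab's own z axis and vertical below 0.25 rad and contact force between the fingers and carrier below 0.05 N), for 0.3 s.
2. the keeper's legs are fully in the lock plate's holes while the carrier hangs (x of eye_bar in the frame of throat between -0.008 and 0.008 m and y of eye_bar in the frame of throat between -0.022 and 0.022 m and z of eye_bar in the frame of throat between -0.005 and 0.006 m and angle between carrier_tab's own z axis and vertical below 0.25 rad and z of keeper_grip in the frame of lock_plate between 0.013 and 0.0205 m and horizontal distance between keeper_grip and lock_plate below 0.006 m and angle between keeper_grip's own z axis and vertical below 0.1 rad and angle between the y axis of keeper_grip and the y axis of lock_plate, either way round below 0.2 rad), for 0.2 s.
At the end, for the whole second after the job is handed in: Windowed carrier hangs with its top bar in the throat (8 mm along, 22 mm across, -5 to +6 mm in height, tilt under 0.25 rad); keeper on the lock plate with both legs in (6 mm sideways, lifted under 3.5 mm, tilt under 0.1, turn under 0.2 rad); both at rest (all of step 2 and linear speed of carrier below 0.03 m/s and linear speed of keeper below 0.02 m/s); the robot touches nothing.
It fails at once if the carrier without a window is pulled from its slot or moved more than 25 mm (distance of plain_carrier_tab from where it was at the start of the episode above 0.025 m or angle between plain_carrier_tab's own z axis and vertical above 0.3 rad).
It fails at once if the jar is tipped or moved more than 25 mm (distance of jar_ipa_mid from where it was at the start of the episode above 0.025 m or angle between jar_ipa_mid's own z axis and vertical above 0.4 rad).
It fails at once if the solder reel is tipped or moved more than 25 mm (distance of solder_spool_mid from where it was at the start of the episode above 0.025 m or angle between solder_spool_mid's own z axis and vertical above 0.4 rad).
It fails at once if the brush is moved more than 30 mm (distance of esd_brush_mid from where it was at the start of the episode above 0.03 m).
It also fails if it takes over 54 s, if anything falls off the work surface, if the arm or the gripper's body presses on something with over 40 N, if the wrist force passes 120 N, or if a joint passes its speed limit or range.

ROBOT

A 7-joint arm with a two-finger parallel gripper is mounted at the origin on a cart in front of the work surface, level with it; the furniture and walls round the work are solid. World frame = base frame: x ahead of the robot, y to its left, z up, the work surface at z = 0. Lengths are in m, angles in rad, forces in N, time in s.
With the tool pointing down it reaches from about 0.4 to 0.85 m from the base axis. Payload 10.4 kg.
Tool frame: the origin (TCP) lies on the centre line of the jaws, within the pads' length; the fingertips stand 14 mm ahead of it and the grasp point (between the pads) lies 5 mm behind it; z points along the fingers, y is the direction in which the jaws open and shut (so a half turn about z gives the same grasp; the last joint's range is limited). The gripper opens to 87 mm and grips with 3 to 60 N. Pads are 19 mm wide; open, the fingers measure 117 mm over their backs; the gripper's body (75 mm by 190 mm) begins 51 mm behind the grasp point.
Start: joints at [1.207, 0.332, -0.065, 1.46, 0.022, 1.35, -0.088], TCP at [0.209, -0.589, 0.237] pointing down, gripper open.
Joint ranges: [-2.6, 2.6], [-0.5, 2.12], [-1.47, 1.34], [0.16, 2.42], [-1.27, 4.41], [0.06, 2.06], [-2.6, 2.6]. Speed limits (rad/s): [2.22, 2.22, 2.79, 2.79, 3.14, 3.14, 3.14].

INTERFACE

Orientations are given as a 3x3 rotation matrix whose columns are the frame's x, y, z axes.
In Python, from rig import ctrl gives the robot as it stands. The module is installed in compiled form; this text tells all that it offers.
- The arm moves only by the tool step_arm, never from a script. Its argument "series" is a list of rows, each an object of numbers: "fingers": the opening, from 0 (shut) to 1 (fully open); "tx", "ty", "tz": the shift along the world's x, y, z in mm; "turn": the turn about the world's z in degrees. A call has 1 to 20 rows; each row shifts and turns the commanded pose from where the row before left it; what a row does not reach is not made up. A row lasts 1/12 s, in which the tool goes at most 41.7 mm and 7.16 degrees, less where a joint would pass 70% of its speed; a pose out of reach is approached as far as the arm can. A call with a gripper value outside its range is refused whole. The fingers move at their own pace and stop on an object; "squeeze" is the grip in N (left out, the last holds). Time passes only in rows, so rows that do not move let the fingers close. It gives the time, the measured TCP pose, the force and the opening at its end, in the units of the state.
- ctrl.observe(): the state, without advancing time (a new reading comes with each control period).
- ctrl.camera(name): name is "scene" or "side" or "wrist"; returns a dict with "pixels" (480x640x3 uint8, blue, green, red), "mtx" (3x3 intrinsics, pixels), "k1" (the pictures are not rectified: a ray, as slopes to the right and down, at radius r is drawn at 1 + k1 r^2 times it, then the intrinsics apply), "rvec" (rotation vector, rad) and "tvec" (3), from world to camera coordinates, as OpenCV has them. Camera axes: x right, y down, z forward; pixel columns grow to the right and rows downward; lengths in m; the calibration is good to about 2 mm. A picture is of the moment at which its call begins. There is no depth.
- ctrl.finish_job(): hands the job in, once; it reports no verdict.
The state is a dict: "time": time; "joints": joint angles; "joint_vel": joint speeds; "tau": joint torques, N m; "eef_pos": TCP position; "ee_rot": TCP orientation; "contact_force": force on the tool from outside, world axes, zero at the start; "ft_torque": the same for the moment, N m; "finger_gap": finger opening in m.
Only numpy, scipy, OpenCV 4.12 (cv2) and the standard library are available. Lean on these libraries where they do the work, as an engineer would, in place of code of your own. Each camera call takes 0.05 s, during which the arm holds its last target.

## Working session

There is one attempt and no reset: what is moved stays moved. The work goes in short steps, Python scripts to look and compute and a tool call to move; the robot and the scene stay as the last step left them, time stands still between calls to the robot, and variables do not carry over. Pictures are saved under pics/ and viewed, and the job is handed in when it is done.

Besides the shell and the picture viewer there is one more tool, called as name([rows], argument=value, ...), one row to a line, values as JSON. step_arm: Moves the arm, as the interface text tells. Its arguments: {"type":"object","properties":{"series":{"type":"array","items":{"type":"object","properties":{"fingers":{"type":"number"},"tx":{"type":"number"},"ty":{"type":"number"},"tz":{"type":"number"},"turn":{"type":"number"}}}},"squeeze":{"type":"number"}},"required":["series"]}

```bash
mkdir -p pics; cat > h.py <<'E'
import numpy as np, cv2
from rig import ctrl
def snap(name, fn):
    c=ctrl.camera(name); cv2.imwrite('pics/%s.png'%fn,c['pixels']); 
    import pickle; d={k:c[k] for k in c}; pickle.dump(d,open('pics/%s.pkl'%fn,'wb')); return c
def load(fn):
    import pickle; return pickle.load(open('pics/%s.pkl'%fn,'rb'))
def ray(c,u,v):
    K=np.array(c['mtx']); x=(u-K[0,2])/K[0,0]; y=(v-K[1,2])/K[1,1]
    rd=np.hypot(x,y); r=rd
    for _ in range(30): r=rd/(1+c['k1']*r*r)
    s=r/rd if rd>0 else 1
    R=cv2.Rodrigues(np.array(c['rvec'],float))[0]; t=np.array(c['tvec'],float).ravel()
    return -R.T@t, R.T@np.array([x*s,y*s,1])
def onz(c,u,v,z):
    o,d=ray(c,u,v); return o+d*(z-o[2])/d[2]
def proj(c,P):
    P=np.atleast_2d(P); R=cv2.Rodrigues(np.array(c['rvec'],float))[0]; t=np.array(c['tvec'],float).ravel()
    q=P@R.T+t; s=q[:,:2]/q[:,2:]; r2=(s**2).sum(1,keepdims=True); s=s*(1+c['k1']*r2)
    K=np.array(c['mtx']); return s*[K[0,0],K[1,1]]+K[:2,2]
def tri(obs):
    A=np.zeros((3,3));b=np.zeros(3)
    for c,u,v in obs:
        o,d=ray(c,u,v); d=d/np.linalg.norm(d); M=np.eye(3)-np.outer(d,d); A+=M;b+=M@o
    return np.linalg.solve(A,b)
E
python3 - <<'E'
from h import *
for n in ['scene','side','wrist']:
    c=snap(n,n+'0'); o,d=ray(c,320,240); print(n,o,d,c['k1'],c['mtx'][0][0])
s=ctrl.observe(); print(s)
E
```

```text
scene [0.01933343 0.62075019 0.57866893] [ 0.52179239 -0.7320474  -0.43843837] -0.008992046626146664 507.62208404560204
side [0.05150489 0.55485689 0.63438681] [ 0.52738573 -0.66575565 -0.52811562] -0.040470060803239984 461.77372944642474
wrist [ 0.28413832 -0.56210492  0.38502739] [-0.26786359 -0.08453166 -0.95980405] 0.005604755038890702 330.75016211277483
{'time': 0.15, 'joints': array([ 1.20741013,  0.33272306, -0.06471007,  1.46070861,  0.02158321,
        1.34988748, -0.08847179]), 'joint_vel': array([-0.00034854, -0.00121104, -0.00038424, -0.00176516,  0.00060646,
       -0.00058742,  0.00013844]), 'tau': array([ 2.48627684e-04, -6.23632121e+01,  2.41851801e-02, -3.90143359e+01,
       -6.14255690e-02,  3.71619605e-02,  6.98182384e-05]), 'eef_pos': array([ 0.20881875, -0.58880993,  0.23595799]), 'ee_rot': array([[ 9.42475432e-01,  3.34275225e-01, -3.66362015e-04],
       [ 3.34275425e-01, -9.42474938e-01,  9.64971394e-04],
       [-2.27209872e-05, -1.03192765e-03, -9.99999467e-01]]), 'contact_force': array([-0.11168496, -0.41831795,  0.67418228]), 'ft_torque': array([-0.04337596, -0.02278264, -0.04334179]), 'finger_gap': 0.08692670005504226}
```

View pics/scene0.png

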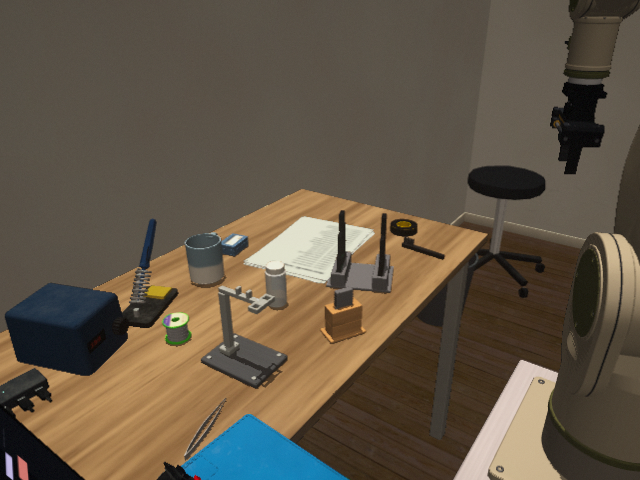

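View pics/side0.png

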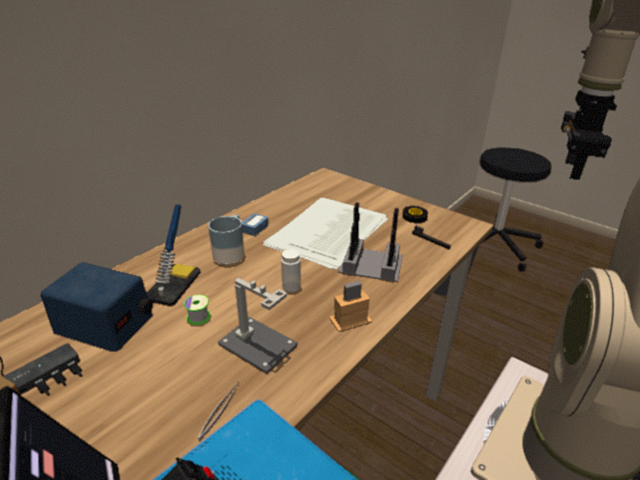

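View pics/wrist0.png

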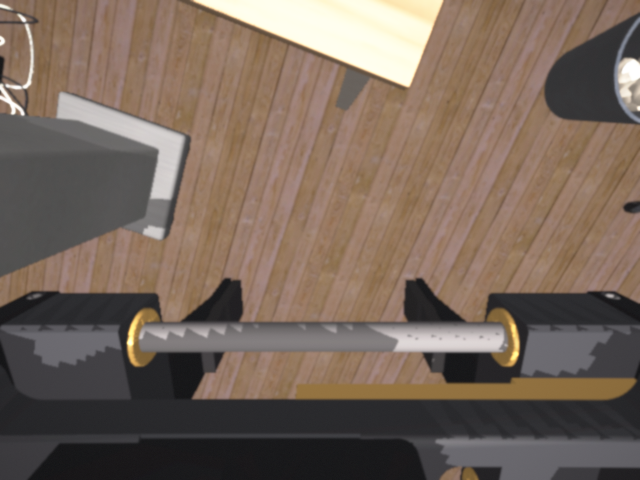

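The scene and side views show the rack with two black carriers around (360,270), the parking block at (343,318), the stand at (243,340), the jar at (276,285), the reel at (177,330) and the brush at (423,247). I'll enlarge these regions next.

```bash
python3 - <<'E'
from h import *
c=load('scene0')['pixels']; s=load('side0')['pixels']
def crop(im,x0,y0,w,h,k,fn):
    cv2.imwrite('pics/%s.png'%fn,cv2.resize(im[y0:y0+h,x0:x0+w],None,fx=k,fy=k,interpolation=cv2.INTER_CUBIC))
crop(c,300,200,130,100,6,'c1'); crop(c,190,280,110,110,5,'c2'); crop(s,325,190,130,100,6,'c3'); crop(c,305,275,75,75,7,'c4')
crop(s,210,270,100,110,5,'c5')
E
```

```text
(no output)
```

View pics/c1.png

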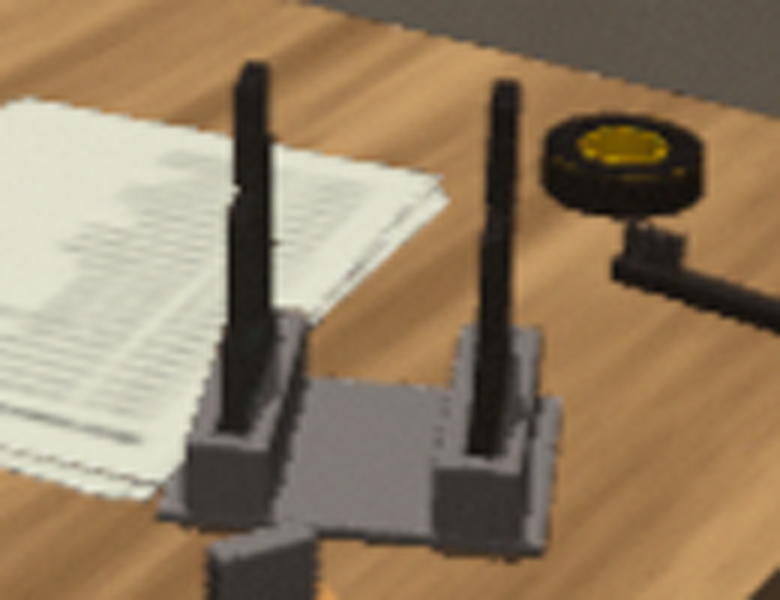

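View pics/c2.png

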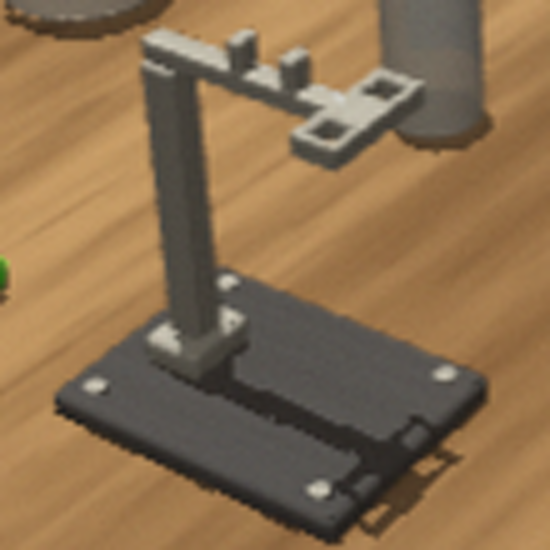

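View pics/c3.png

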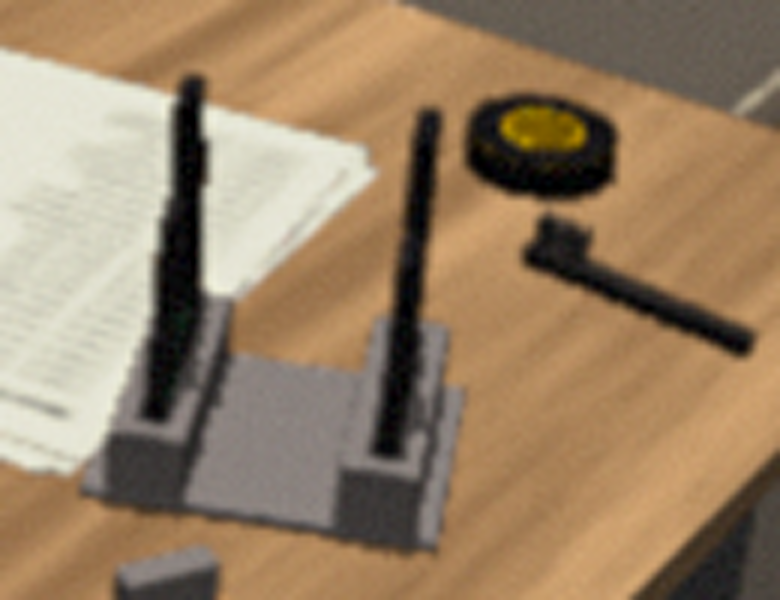

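View pics/c4.png

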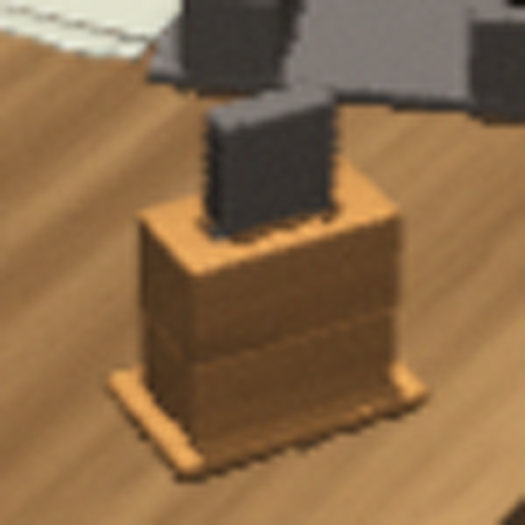

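View pics/c5.png

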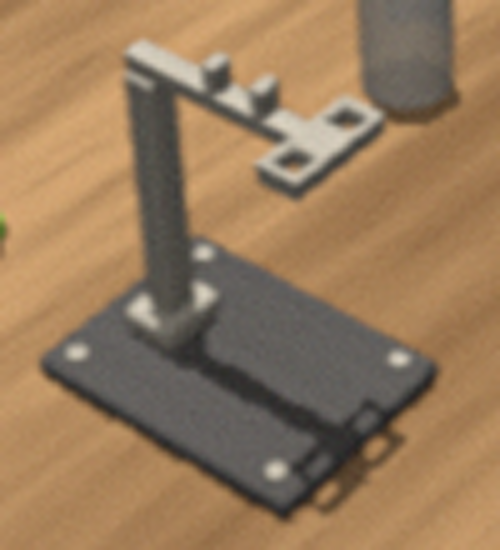

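```bash
cat > fit.py <<'E'
from h import *
from scipy.optimize import least_squares
S=load('scene0');D=load('side0')
def P(x,y,k,x0,y0): return ((x+.5)/k-.5+x0,(y+.5)/k-.5+y0)
def fit(name,obs,g):
    def r(p):
        x,y,a=p; R=np.array([[np.cos(a),-np.sin(a),0],[np.sin(a),np.cos(a),0],[0,0,1]])
        return np.concatenate([(proj(c,R@np.array(l)+[x,y,0])[0]-uv) for c,uv,l in obs])
    best=None
    for a0 in np.arange(-3.14,3.14,.4):
        q=least_squares(r,[g[0],g[1],a0],loss='soft_l1')
        if best is None or q.cost<best.cost: best=q
    print(name,best.x,'deg',np.degrees(best.x[2]),'rms px',np.sqrt(np.mean(r(best.x)**2))); print(r(best.x).reshape(-1,2).round(1).tolist())
    return best.x
c1=lambda x,y:P(x,y,6,300,200); c2=lambda x,y:P(x,y,5,190,280); c3=lambda x,y:P(x,y,6,325,190); c4=lambda x,y:P(x,y,7,305,275); c5=lambda x,y:P(x,y,5,210,270)
if __name__=='__main__':
    print('g',onz(S,*c1(300,450),0.01),onz(S,*c2(260,390),0),onz(S,*c4(265,400),0))
    # stand  
    lp=lambda sx,sy:[-.036+sx*.009,sy*.023,.14]
    st=[(S,c2(330,130),[-.036,.014,.14]),(S,c2(383,88),[-.036,-.014,.14]),(D,c5(294,160),[-.036,.014,.14]),(D,c5(345,118),[-.036,-.014,.14]),
      (S,c2(55,398),[.075,.045,.01]),(S,c2(335,528),[-.05,.045,.01]),(S,c2(487,382),[-.05,-.045,.01]),(S,c2(228,270),[.075,-.045,.01]),
      (D,c5(42,362),[.075,.045,.01]),(D,c5(288,503),[-.05,.045,.01]),(D,c5(437,370),[-.05,-.045,.01]),(D,c5(203,238),[.075,-.045,.01])]
    fit('stand',st,onz(S,*c2(260,390),0)[:2])
    # swap sign of y for mirrored hypothesis
    fit('standm',[(c,uv,[l[0],-l[1],l[2]]) for c,uv,l in st],onz(S,*c2(260,390),0)[:2])
    rk=[(S,c1(162,520),[.07,.056,0]),(S,c1(546,556),[-.07,.056,0]),(D,c3(83,493),[.07,.056,0]),(D,c3(436,549),[-.07,.056,0])]
    fit('rack',rk,onz(S,*c1(300,450),0)[:2])
    pk=[(S,c4(140,213),[.016,.031,.06]),(S,c4(195,272),[-.016,.031,.06]),(S,c4(400,212),[-.016,-.031,.06]),(S,c4(190,478),[-.023,.038,0]),(S,c4(105,388),[.023,.038,0]),(S,c4(428,398),[-.023,-.038,0])]
    pm=[(c,uv,[-l[0],l[1],l[2]]) for c,uv,l in pk]
    fit('park',pk,onz(S,*c4(265,400),0)[:2]);fit('parkm',pm,onz(S,*c4(265,400),0)[:2])
E
python3 fit.py
```

```text
g [ 0.53950294 -0.22218987  0.01      ] [0.54774356 0.12099597 0.        ] [ 0.4436538  -0.04577159  0.        ]
stand [0.52390023 0.12603844 0.0514064 ] deg 2.945369851781108 rms px 0.990041898692038
[[0.2, 0.9], [0.6, 1.0], [0.8, 0.3], [1.4, 0.3], [-1.3, -0.3], [-1.1, 0.5], [0.9, -0.5], [-1.7, -1.1], [-1.0, -0.9], [-0.3, 1.2], [1.6, -1.5], [-0.3, -1.5]]
standm [0.52236768 0.12545563 1.4772836 ] deg 84.6421156261917 rms px 24.21009639152474
[[-0.3, -21.3], [0.7, -7.3], [1.9, -23.9], [2.1, -8.7], [-1.6, 11.2], [-2.8, -49.0], [2.0, 0.6], [-1.1, 61.7], [-1.8, 10.9], [1.1, -49.7], [2.4, -0.3], [-3.4, 62.8]]
rack [ 0.52322781 -0.24394986  0.42908593] deg 24.584812852965676 rms px 0.41593921643472387
[[-0.7, 0.1], [-0.2, 0.2], [0.2, -0.2], [0.9, -0.1]]
park [ 0.44457067 -0.04804424 -0.46229883] deg -26.487771567970377 rms px 0.41677904023695994
[[-0.3, -0.4], [0.3, -0.2], [0.3, -0.7], [-0.5, 0.6], [-0.2, 0.3], [0.4, 0.2]]
parkm [ 0.44257473 -0.0453501  -1.47246575] deg -84.36607297066172 rms px 8.15155135759946
[[-0.3, -0.0], [0.1, -16.6], [0.5, 0.9], [-0.7, -22.7], [-0.2, 2.4], [0.5, 0.2]]
```

step_arm([
  {"tx": 8,"ty": 12,"turn": 7,"fingers": 1},
  {"tx": 8,"ty": 12,"turn": 7},
  {"tx": 8,"ty": 12,"turn": 7},
  {"tx": 8,"ty": 12,"turn": 7},
  {"tx": 8,"ty": 12,"turn": 7},
  {"tx": 8,"ty": 12,"turn": 7},
  {"tx": 8,"ty": 12,"turn": 7},
  {"tx": 8,"ty": 12,"turn": 7},
  {"tx": 8,"ty": 12,"turn": 7},
  {"tx": 8,"ty": 12,"turn": 7},
  {"tx": 8,"ty": 12,"turn": 7},
  {"tx": 8,"ty": 12,"turn": 7},
  {"tx": 12,"ty": 13,"turn": 7},
  {"tx": 12,"ty": 13,"turn": 4},
  {},
], squeeze=15)

```text
validation failed for argument at $.se...
```

```bash
python3 - <<'E'
from h import *
snap('wrist','w1'); s=ctrl.observe(); print(s['time'],s['eef_pos'],s['ee_rot'][:,1],s['joints'])
E
```

```text
0.2 [ 0.20884687 -0.58886546  0.23608764] [ 3.34266453e-01 -9.42478293e-01 -7.77908170e-04] [ 1.20736428  0.33260494 -0.06468211  1.46059149  0.02160684  1.34987042
 -0.08850331]
```

View pics/w1.png

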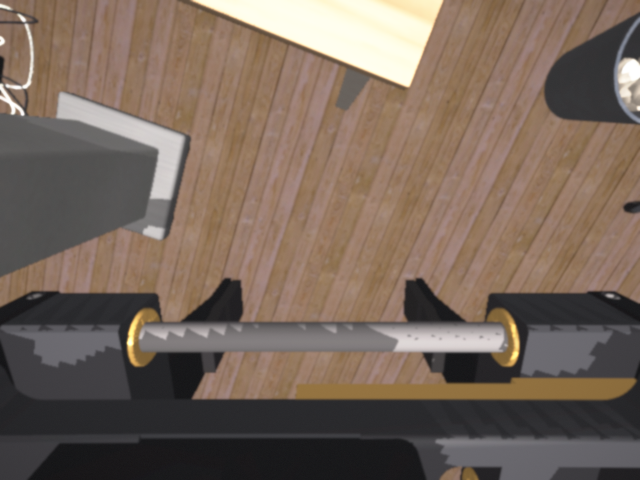

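The move was refused before anything ran, so the arm hasn't moved. The picture still shows the starting view. I'll retry with every field filled in each row.

step_arm([
  {"tx": 8,"ty": 12,"tz": 0,"turn": 7,"fingers": 1},
  {"tx": 8,"ty": 12,"tz": 0,"turn": 7,"fingers": 1},
  {"tx": 8,"ty": 12,"tz": 0,"turn": 7,"fingers": 1},
  {"tx": 8,"ty": 12,"tz": 0,"turn": 7,"fingers": 1},
  {"tx": 8,"ty": 12,"tz": 0,"turn": 7,"fingers": 1},
  {"tx": 8,"ty": 12,"tz": 0,"turn": 7,"fingers": 1},
  {"tx": 8,"ty": 12,"tz": 0,"turn": 7,"fingers": 1},
  {"tx": 8,"ty": 12,"tz": 0,"turn": 7,"fingers": 1},
  {"tx": 8,"ty": 12,"tz": 0,"turn": 7,"fingers": 1},
  {"tx": 8,"ty": 12,"tz": 0,"turn": 7,"fingers": 1},
  {"tx": 8,"ty": 12,"tz": 0,"turn": 7,"fingers": 1},
  {"tx": 8,"ty": 12,"tz": 0,"turn": 7,"fingers": 1},
  {"tx": 12,"ty": 13,"tz": 0,"turn": 7,"fingers": 1},
  {"tx": 12,"ty": 13,"tz": 0,"turn": 4,"fingers": 1},
  {"tx": 0,"ty": 0,"tz": 0,"turn": 0,"fingers": 1},
], squeeze=15)

```text
time: 1.45
eef_pos: [0.3317, -0.4162, 0.2367]
ee_rot: [[-0.423, 0.906, 0.001], [0.906, 0.423, 0.001], [0.0, 0.001, -1.0]]
contact_force: [1.1, 0.4, -0.7]
finger_gap: 0.087
```

```bash
python3 - <<'E'
from h import *
snap('wrist','w2'); s=ctrl.observe(); print(s['time'],s['eef_pos'],s['ee_rot'][:,1],s['joints'])
E
```

```text
1.5 [ 0.33019735 -0.41773506  0.23663141] [9.08455099e-01 4.17982169e-01 4.90572015e-04] [ 1.15205608  0.151358   -0.36942931  1.68970459  0.05586186  1.31089339
  1.20334074]
```

View pics/w2.png

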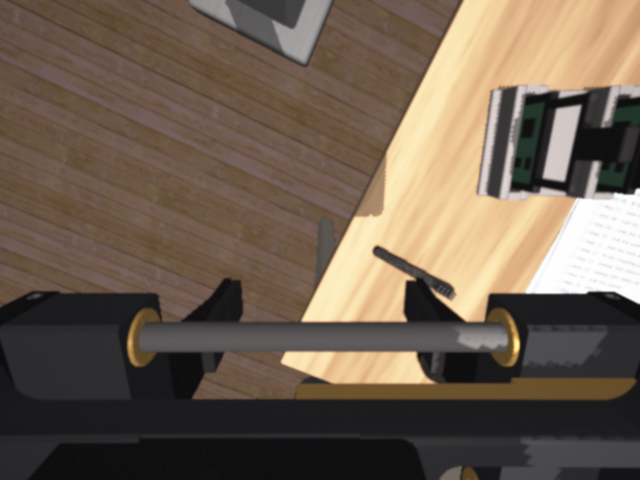

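The wrist view now has the rack at the right, around (560,140). The nearer carrier seems to have an opening at (562,145). I'll move a little closer so both carriers are in view.

step_arm([
  {"tx": 25,"ty": 12,"tz": 0,"turn": 0,"fingers": 1},
  {"tx": 25,"ty": 12,"tz": 0,"turn": 0,"fingers": 1},
  {"tx": 25,"ty": 12,"tz": 0,"turn": 0,"fingers": 1},
  {"tx": 0,"ty": 0,"tz": 0,"turn": 0,"fingers": 1},
  {"tx": 0,"ty": 0,"tz": 0,"turn": 0,"fingers": 1},
])

```text
time: 1.92
eef_pos: [0.4046, -0.3827, 0.2363]
ee_rot: [[-0.416, 0.909, -0.0], [0.909, 0.416, 0.001], [0.001, 0.0, -1.0]]
contact_force: [-1.0, -1.5, -0.7]
finger_gap: 0.0868
```

```bash
python3 - <<'E'
from h import *
c=snap('wrist','w3'); s=ctrl.observe(); print(s['time'],s['eef_pos'],s['ee_rot'][:,1])
cv2.imwrite('pics/w3c.png',cv2.resize(c['pixels'][50:230,400:640],None,fx=3.3,fy=3.3,interpolation=cv2.INTER_CUBIC))
E
```

```text
1.9667 [ 0.40339653 -0.38365146  0.23626979] [ 9.10260098e-01  4.14036607e-01 -4.91812977e-04]
```

View pics/w3c.png

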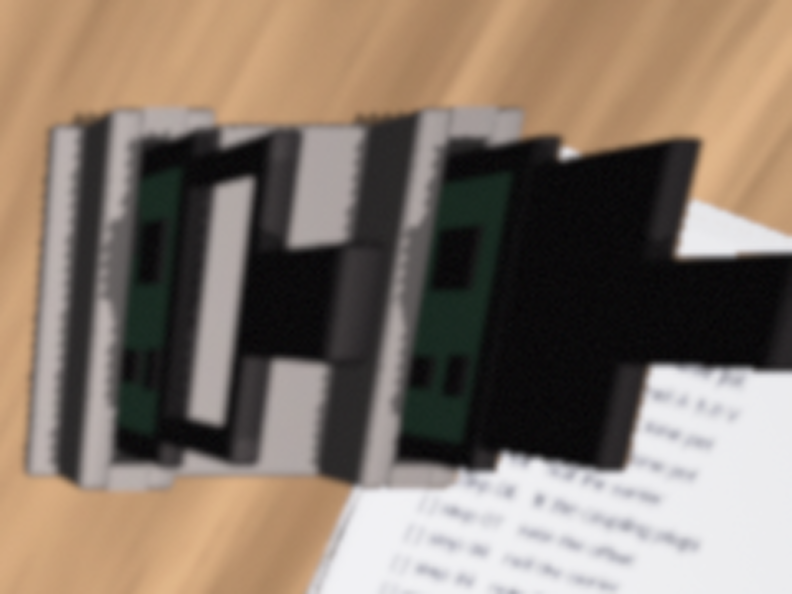

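The nearer carrier, in the -x slot, has the open window, with the rack floor visible through it at (215,300) in the crop. The far one is solid. The top face of the near tab is centred at about (356,302) in the crop.

```bash
python3 - <<'E'
from h import *
c=load('w3'); f=lambda x,y:((x+.5)/3.3-.5+400,(y+.5)/3.3-.5+50)
for p in [(345,247),(383,240),(368,360),(328,360),(356,302)]: print('tabtop',onz(c,*f(*p),.156).round(4))
a=np.radians(24.6); print('pred from scene', np.array([.5232,-.2440])-.045*np.array([np.cos(a),np.sin(a)]))
A=onz(c,*f(265,125),.116);B=onz(c,*f(230,462),.116);print('bar near-edge?',A,B,np.linalg.norm(A-B),np.degrees(np.arctan2(*(A-B)[1::-1])))
# rack block top front corners z=.035
for p in [(112,112),(80,488),(520,108)]: print('rack',onz(c,*f(*p),.035).round(4))
S=load('scene0'); 
print('scene tab top', onz(S,*(( 254)/6+300,(67)/6+200),.156))
E
```

```text
tabtop [ 0.4755 -0.2506  0.156 ]
tabtop [ 0.4816 -0.2464  0.156 ]
tabtop [ 0.4919 -0.267   0.156 ]
tabtop [ 0.4845 -0.2704  0.156 ]
tabtop [ 0.4833 -0.2585  0.156 ]
pred from scene [ 0.48228438 -0.26273264]
bar near-edge? [ 0.46251721 -0.22580271  0.116     ] [ 0.49573072 -0.29389325  0.116     ] 0.07575921400330542 116.0024008036138
rack [ 0.447  -0.2159  0.035 ]
rack [ 0.4934 -0.3161  0.035 ]
rack [ 0.5547 -0.1658  0.035 ]
scene tab top [ 0.56447145 -0.22731954  0.156     ]
```

step_arm([
  {"tx": 20,"ty": 31,"tz": 0,"turn": 0,"fingers": 1},
  {"tx": 20,"ty": 31,"tz": 0,"turn": 0,"fingers": 1},
  {"tx": 20,"ty": 31,"tz": 0,"turn": 0,"fingers": 1},
  {"tx": 19,"ty": 30,"tz": 0,"turn": 0,"fingers": 1},
  {"tx": 0,"ty": 0,"tz": 0,"turn": 0,"fingers": 1},
  {"tx": 0,"ty": 0,"tz": 0,"turn": 0,"fingers": 1},
])

```text
time: 2.47
eef_pos: [0.483, -0.2596, 0.2366]
ee_rot: [[-0.416, 0.909, -0.0], [0.909, 0.416, -0.0], [-0.0, -0.0, -1.0]]
contact_force: [-0.3, -0.4, 0.1]
finger_gap: 0.0871
```

```bash
python3 - <<'E'
from h import *
c=snap('wrist','w4'); s=ctrl.observe(); print(s['time'],s['eef_pos'],s['ee_rot'][:,1])
print(proj(c,[[.483,-.260,.156],[.483,-.26,.116]]))
E
```

```text
2.5167 [ 0.48209013 -0.26130914  0.23650615] [ 9.10373074e-01  4.13787598e-01 -8.30901189e-04]
[[321.31736905 255.89279016]
 [321.51284944 240.49629481]]
```

View pics/w4.png

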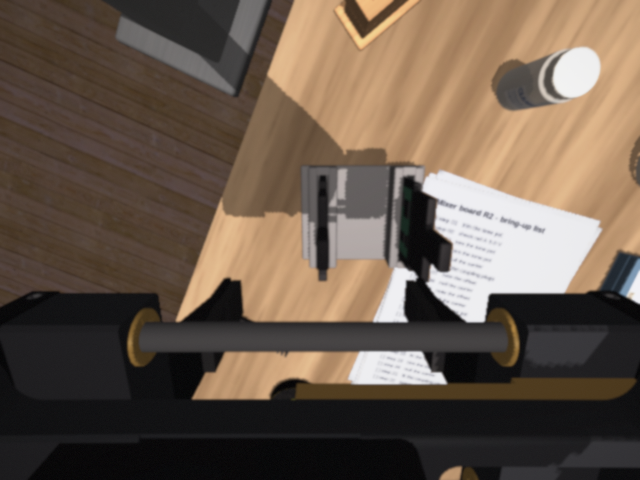

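The near carrier sits edge-on at column 322, midway between the fingers (240 and 405). I'll enlarge the crop to check its position along its width.

```bash
python3 - <<'E'
from h import *
c=load('w4')
cv2.imwrite('pics/w4c.png',cv2.resize(c['pixels'][150:300,260:460],None,fx=4,fy=4,interpolation=cv2.INTER_CUBIC))
E
```

```text
(no output)
```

View pics/w4c.png

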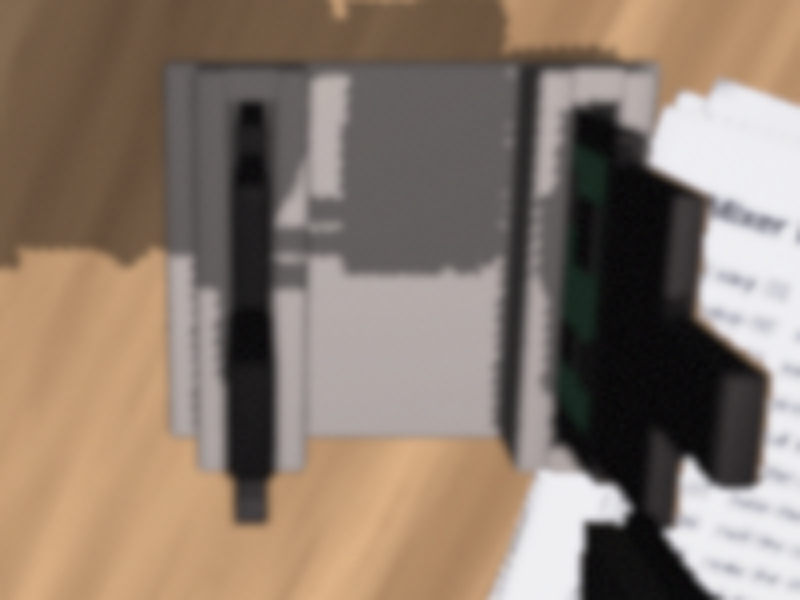

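step_arm([
  {"tx": 0,"ty": 1,"tz": -25,"turn": 0,"fingers": 1},
  {"tx": 0,"ty": 0,"tz": -25,"turn": 0,"fingers": 1},
  {"tx": 0,"ty": 0,"tz": -25,"turn": 0,"fingers": 1},
  {"tx": 0,"ty": 0,"tz": -15,"turn": 0,"fingers": 1},
  {"tx": 0,"ty": 0,"tz": -7,"turn": 0,"fingers": 1},
  {"tx": 0,"ty": 0,"tz": 0,"turn": 0,"fingers": 1},
  {"tx": 0,"ty": 0,"tz": 0,"turn": 0,"fingers": 0.4},
  {"tx": 0,"ty": 0,"tz": 0,"turn": 0,"fingers": 0.2},
  {"tx": 0,"ty": 0,"tz": 0,"turn": 0,"fingers": 0},
  {"tx": 0,"ty": 0,"tz": 0,"turn": 0,"fingers": 0},
  {"tx": 0,"ty": 0,"tz": 0,"turn": 0,"fingers": 0},
  {"tx": 0,"ty": 0,"tz": 0,"turn": 0,"fingers": 0},
], squeeze=25)

```text
time: 3.52
eef_pos: [0.4831, -0.2591, 0.14]
ee_rot: [[-0.415, 0.91, 0.001], [0.91, 0.415, -0.0], [-0.001, 0.0, -1.0]]
contact_force: [-0.2, -0.7, 0.6]
finger_gap: 0.0547
```

step_arm([
  {"tx": 0,"ty": 0,"tz": 0,"turn": 0,"fingers": 0},
  {"tx": 0,"ty": 0,"tz": 0,"turn": 0,"fingers": 0},
  {"tx": 0,"ty": 0,"tz": 0,"turn": 0,"fingers": 0},
  {"tx": 0,"ty": 0,"tz": 0,"turn": 0,"fingers": 0},
  {"tx": 0,"ty": 0,"tz": 0,"turn": 0,"fingers": 0},
  {"tx": 0,"ty": 0,"tz": 0,"turn": 0,"fingers": 0},
  {"tx": 0,"ty": 0,"tz": 0,"turn": 0,"fingers": 0},
  {"tx": 0,"ty": 0,"tz": 0,"turn": 0,"fingers": 0},
])

```text
time: 4.18
eef_pos: [0.4829, -0.2591, 0.1396]
ee_rot: [[-0.415, 0.91, -0.0], [0.91, 0.415, 0.0], [0.0, -0.0, -1.0]]
contact_force: [0.7, -0.0, -0.1]
finger_gap: 0.0101
```

step_arm([
  {"tx": 0,"ty": 0,"tz": 10,"turn": 0,"fingers": 0},
  {"tx": 0,"ty": 0,"tz": 20,"turn": 0,"fingers": 0},
  {"tx": 0,"ty": 0,"tz": 30,"turn": 0,"fingers": 0},
  {"tx": 0,"ty": 0,"tz": 30,"turn": 0,"fingers": 0},
  {"tx": 0,"ty": 0,"tz": 30,"turn": 0,"fingers": 0},
  {"tx": 0,"ty": 0,"tz": 0,"turn": 0,"fingers": 0},
])

```text
time: 4.68
eef_pos: [0.4851, -0.2597, 0.2664]
ee_rot: [[-0.415, 0.91, 0.008], [0.91, 0.415, -0.004], [-0.007, 0.005, -1.0]]
contact_force: [0.2, -0.6, -1.2]
finger_gap: 0.0103
```

```bash
python3 - <<'E'
from h import *
s=ctrl.observe(); print(s['time'],s['eef_pos'],s['finger_gap'],s['contact_force'])
c=snap('scene','s5')
cv2.imwrite('pics/s5c.png',cv2.resize(c['pixels'][100:320,280:480],None,fx=2.7,fy=2.7,interpolation=cv2.INTER_CUBIC))
E
```

```text
4.6833 [ 0.48511181 -0.25967156  0.26643682] 0.010331695976647242 [ 0.19942641 -0.63857494 -1.2430749 ]
```

View pics/s5c.png

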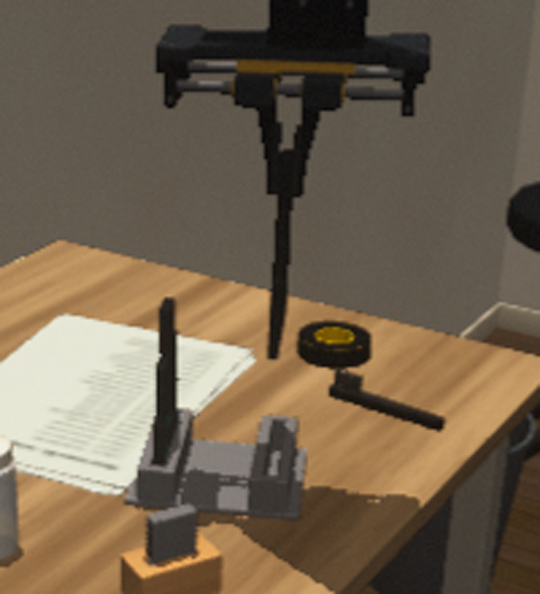

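The carrier hangs from the gripper, clear of the rack. The solid one is still standing in its slot at (165,380) in the crop. Next I carry it to the point in front of the arm's end, which is 375–380 mm in +y and -44 mm in x, with a turn of -21.6°.

step_arm([
  {"tx": -2,"ty": 10,"tz": 0,"turn": 0,"fingers": 0},
  {"tx": -3,"ty": 20,"tz": 0,"turn": -1.6,"fingers": 0},
  {"tx": -3,"ty": 30,"tz": 0,"turn": -2,"fingers": 0},
  {"tx": -3,"ty": 30,"tz": 0,"turn": -2,"fingers": 0},
  {"tx": -3,"ty": 30,"tz": 0,"turn": -2,"fingers": 0},
  {"tx": -3,"ty": 30,"tz": 0,"turn": -2,"fingers": 0},
  {"tx": -3,"ty": 30,"tz": 0,"turn": -2,"fingers": 0},
  {"tx": -3,"ty": 30,"tz": 0,"turn": -2,"fingers": 0},
  {"tx": -3,"ty": 30,"tz": 0,"turn": -2,"fingers": 0},
  {"tx": -3,"ty": 30,"tz": 0,"turn": -2,"fingers": 0},
  {"tx": -3,"ty": 30,"tz": 0,"turn": -2,"fingers": 0},
  {"tx": -3,"ty": 30,"tz": 0,"turn": -2,"fingers": 0},
  {"tx": -3,"ty": 25,"tz": 0,"turn": 0,"fingers": 0},
  {"tx": -3,"ty": 15,"tz": 0,"turn": 0,"fingers": 0},
  {"tx": -3,"ty": 10,"tz": 0,"turn": 0,"fingers": 0},
  {"tx": 0,"ty": 0,"tz": 0,"turn": 0,"fingers": 0},
  {"tx": 0,"ty": 0,"tz": 0,"turn": 0,"fingers": 0},
  {"tx": 0,"ty": 0,"tz": 0,"turn": 0,"fingers": 0},
])

```text
time: 6.23
eef_pos: [0.4389, 0.1196, 0.2591]
ee_rot: [[-0.049, 0.999, -0.001], [0.999, 0.049, -0.0], [-0.0, -0.001, -1.0]]
contact_force: [-0.1, -0.3, -0.5]
finger_gap: 0.0098
```

```bash
python3 - <<'E'
from h import *
s=ctrl.observe(); print(s['time'],s['eef_pos'],s['finger_gap'],s['contact_force'],np.degrees(np.arctan2(s['ee_rot'][1,1],s['ee_rot'][0,1])))
c=snap('scene','s6')
c=snap('wrist','w6')
E
```

```text
6.2333 [0.43887013 0.11956064 0.25909212] 0.009763888239845342 [-0.10021642 -0.32304736 -0.46382693] 2.8313091862622124
```

View pics/s6.png

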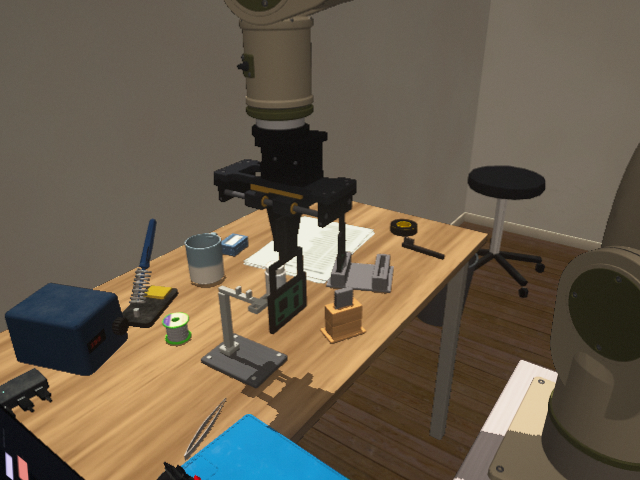

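View pics/w6.png

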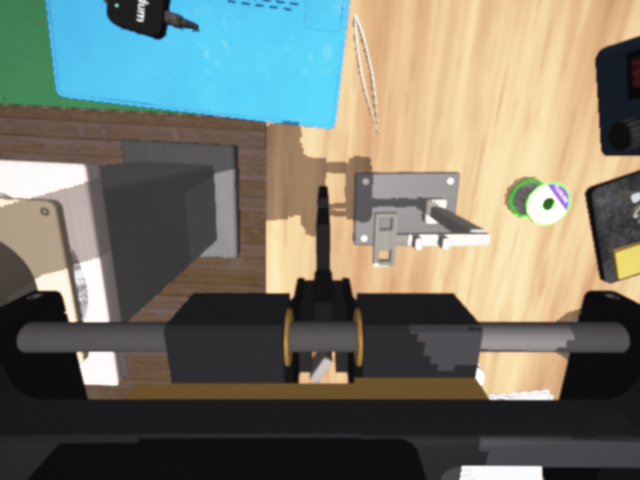

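The scene view shows the windowed carrier held at (288,295), in front of the arm's end. The wrist view shows the stand from above, with the lock plate at (384,238). I'll use this view to refine the stand pose.

```bash
python3 - <<'E'
from h import *
c=load('w6')
cv2.imwrite('pics/w6c.png',cv2.resize(c['pixels'][150:300,310:510],None,fx=4,fy=4,interpolation=cv2.INTER_CUBIC))
c=load('s6')
cv2.imwrite('pics/s6c.png',cv2.resize(c['pixels'][230:390,190:350],None,fx=4,fy=4,interpolation=cv2.INTER_CUBIC))
E
```

```text
(no output)
```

View pics/w6c.png

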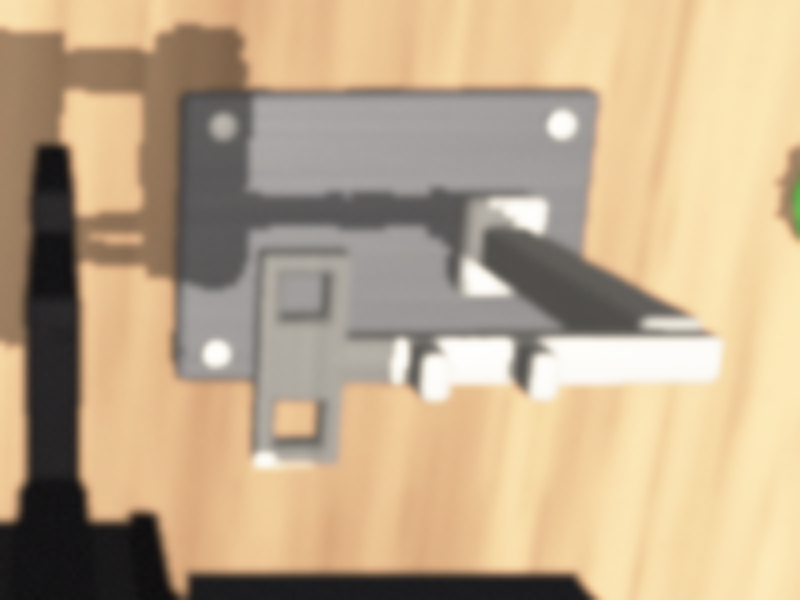

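View pics/s6c.png

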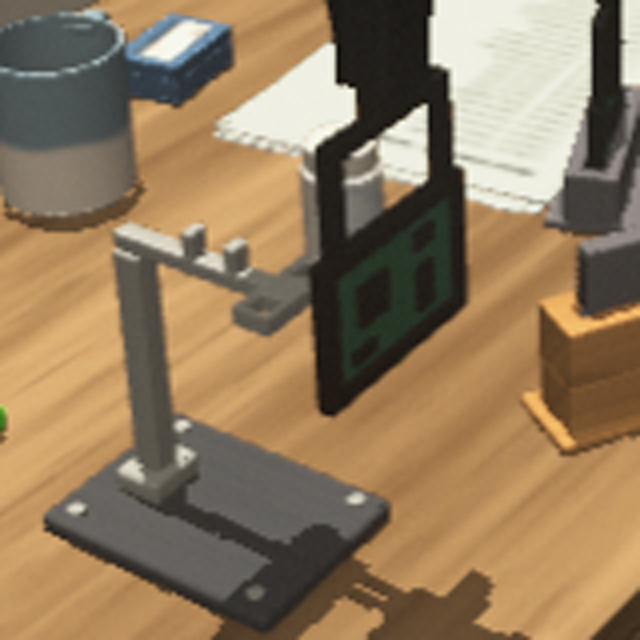

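```bash
python3 - <<'E'
from h import *
import fit as F
W=load('w6'); f=lambda x,y:F.P(x,y,4,310,150)
h1=onz(W,*f(304,294),.14);h2=onz(W,*f(298,420),.14)
print(h1,h2,np.linalg.norm(h1-h2),'plate',(h1+h2)/2, np.degrees(np.arctan2(*(h1-h2)[1::-1]))-90)
for p,z in [((180,92),.01),((597,92),.01),((178,378),.01)]: print(onz(W,*f(*p),z))
obs=[(W,f(304,294),[-.036,.014,.14]),(W,f(298,420),[-.036,-.014,.14]),(W,f(180,92),[-.05,.045,.01]),(W,f(597,92),[.075,.045,.01]),(W,f(178,378),[-.05,-.045,.01])]
x=F.fit('standW',obs,[.52,.126])
for x in (x,[.5239,.12604,.0514]):
  print('plate',x[0]-.036*np.cos(x[2]),x[1]-.036*np.sin(x[2]))
# held carrier corners seen in scene: window etc.
s=ctrl.observe();S=load('s6');g=lambda x,y:F.P(x,y,4,190,230)
T=s['eef_pos'];a=np.radians(2.83);ux=np.array([np.cos(a),np.sin(a),0]);uy=np.array([-np.sin(a),np.cos(a),0]);uz=np.array([0,0,1])
bot=T+[0,0,.005-.138]
for l in [(.004,.045,0),(-.004,.045,0),(-.004,-.045,0),(-.004,-.045,.064),(-.004,.030,.064),(-.004,.03,.102),(-.004,-.03,.102)]:
  p=proj(S,bot+ux*l[0]+uy*l[1]+uz*l[2])[0]; print(l,((p-[190,230]+.5)*4-.5).round(0))
E
```

```text
[0.49131491 0.13761045 0.14      ] [0.49291683 0.10995807 0.14      ] 0.027698738880426736 plate [0.49211587 0.12378426 0.14      ] 3.3154676528512113
[0.47511292 0.16713262 0.01      ]
[0.59811253 0.1731795  0.01      ]
[0.48132345 0.07889214 0.01      ]
standW [0.52787369 0.12543484 0.05286801] deg 3.0291139029030836 rms px 0.8495434137634487
[[-0.2, 0.1], [-0.3, 0.4], [0.4, -0.5], [2.1, -0.9], [-0.9, 0.7]]
plate 0.49192399067258996 0.12353247515513571
plate 0.48794754481099306 0.12419041467283991
(0.004, 0.045, 0) [312. 411.]
(-0.004, 0.045, 0) [329. 418.]
(-0.004, -0.045, 0) [465. 303.]
(-0.004, -0.045, 0.064) [462. 165.]
(-0.004, 0.03, 0.064) [346. 252.]
(-0.004, 0.03, 0.102) [341. 160.]
(-0.004, -0.03, 0.102) [438.  93.]
```

```bash
python3 - <<'E'
from h import *
import fit as F
S=F.S;D=F.D
for n,c,a,b in [('S',S,F.c2(330,130),F.c2(383,88)),('D',D,F.c5(294,160),F.c5(345,118))]:
    h1=onz(c,*a,.14);h2=onz(c,*b,.14); print(n,(h1+h2)/2,np.linalg.norm(h1-h2),np.degrees(np.arctan2(*(h1-h2)[1::-1]))-90)
print(onz(S,*F.c2(295,140),.14),onz(S,*F.c2(425,88),.14),onz(S,*F.c2(385,68),.14))
c=load('s6'); cv2.imwrite('pics/s6d.png',cv2.resize(c['pixels'][280:320,210:290],None,fx=10,fy=10,interpolation=cv2.INTER_CUBIC))
c=load('scene0'); cv2.imwrite('pics/s0d.png',cv2.resize(c['pixels'][280:320,210:290],None,fx=10,fy=10,interpolation=cv2.INTER_CUBIC))
E
```

```text
S [0.49021843 0.12247118 0.14      ] 0.028188070049553007 4.803959153547012
D [0.48994129 0.1248016  0.14      ] 0.027332449015634867 4.94016273620376
[0.49421141 0.14700048 0.14      ] [0.48031742 0.1006692  0.14      ] [0.49878384 0.09885968 0.14      ]
```

View pics/s0d.png

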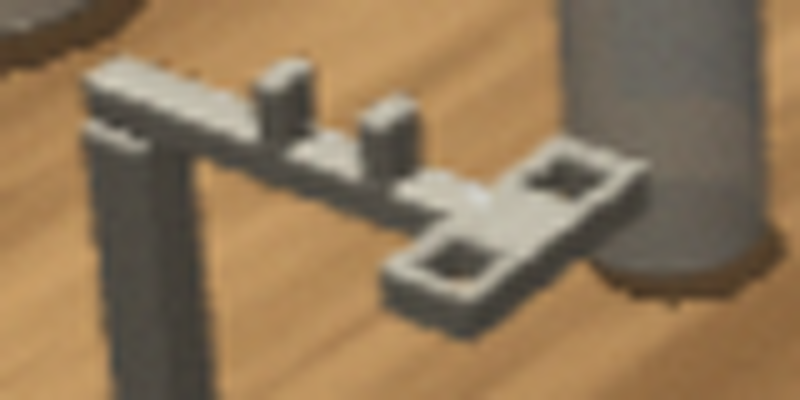

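step_arm([
  {"tx": 0,"ty": 1,"tz": -20,"turn": 0,"fingers": 0},
  {"tx": 0,"ty": 0,"tz": -20,"turn": 0,"fingers": 0},
  {"tx": 0,"ty": 0,"tz": -17,"turn": 0,"fingers": 0},
  {"tx": 0,"ty": 0,"tz": -10,"turn": 0,"fingers": 0},
  {"tx": 0,"ty": 0,"tz": 0,"turn": 0,"fingers": 0},
  {"tx": 0,"ty": 0,"tz": 0,"turn": 0,"fingers": 0},
])

```text
time: 6.83
eef_pos: [0.439, 0.1216, 0.1928]
ee_rot: [[-0.05, 0.999, -0.001], [0.999, 0.05, 0.0], [0.0, -0.0, -1.0]]
contact_force: [-0.5, -0.0, 0.2]
finger_gap: 0.0099
```

```bash
python3 - <<'E'
from h import *
s=ctrl.observe(); print(s['time'],s['eef_pos'],s['finger_gap'],s['contact_force'])
c=snap('scene','s7')
cv2.imwrite('pics/s7c.png',cv2.resize(c['pixels'][230:390,190:350],None,fx=4,fy=4,interpolation=cv2.INTER_CUBIC))
c=snap('side','d7')
cv2.imwrite('pics/d7c.png',cv2.resize(c['pixels'][220:380,210:370],None,fx=4,fy=4,interpolation=cv2.INTER_CUBIC))
E
```

```text
6.8333 [0.43899759 0.12159962 0.19275012] 0.009882365203400556 [-0.50369021 -0.03362117  0.16295208]
```

View pics/s7c.png

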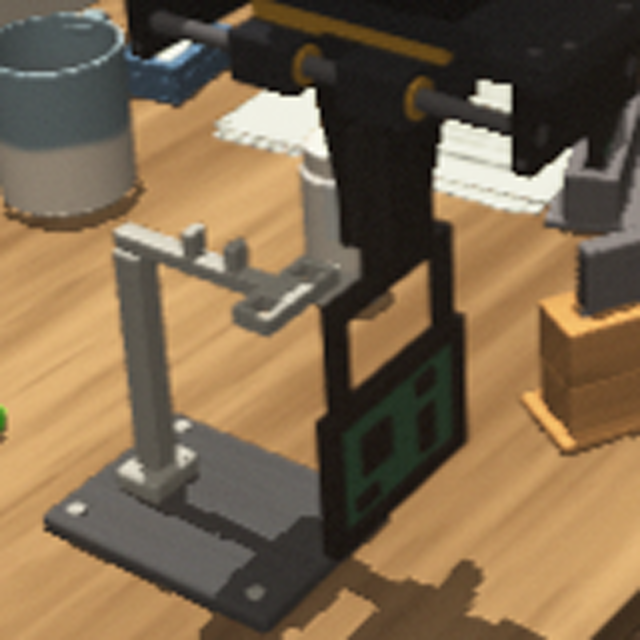

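View pics/d7c.png

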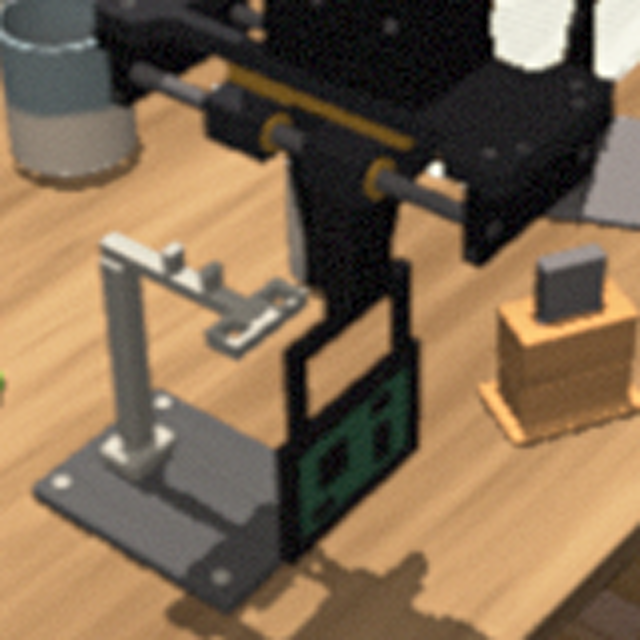

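The carrier is now in front of the plate at the right height. In the scene crop the window spans (345–435, 265–410). I'll thread it in slowly and watch the force.

step_arm([
  {"tx": 10,"ty": 0,"tz": 0,"turn": 0,"fingers": 0},
  {"tx": 10,"ty": 0,"tz": 0,"turn": 0,"fingers": 0},
  {"tx": 10,"ty": 1,"tz": 0,"turn": 0,"fingers": 0},
  {"tx": 10,"ty": 0,"tz": 0,"turn": 0,"fingers": 0},
  {"tx": 8,"ty": 1,"tz": 0,"turn": 0,"fingers": 0},
  {"tx": 0,"ty": 0,"tz": 0,"turn": 0,"fingers": 0},
])

```text
time: 7.43
eef_pos: [0.4884, 0.1239, 0.1932]
ee_rot: [[-0.05, 0.999, 0.001], [0.999, 0.05, 0.001], [0.001, 0.001, -1.0]]
contact_force: [0.0, 0.2, -1.2]
finger_gap: 0.0101
```

```bash
python3 - <<'E'
from h import *
s=ctrl.observe(); print(s['time'],s['eef_pos'],s['finger_gap'],s['contact_force'])
c=snap('scene','s8')
cv2.imwrite('pics/s8c.png',cv2.resize(c['pixels'][260:380,180:330],None,fx=5,fy=5,interpolation=cv2.INTER_CUBIC))
c=snap('side','d8')
cv2.imwrite('pics/d8c.png',cv2.resize(c['pixels'][260:380,210:360],None,fx=5,fy=5,interpolation=cv2.INTER_CUBIC))
E
```

```text
7.4333 [0.48843255 0.12392955 0.19323671] 0.010073018990834388 [ 0.0106412   0.16599539 -1.21865303]
```

View pics/s8c.png

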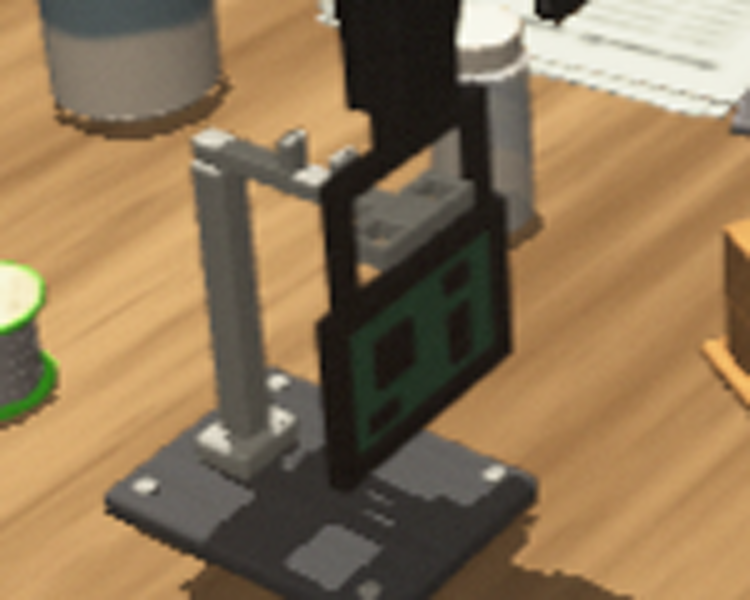

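View pics/d8c.png

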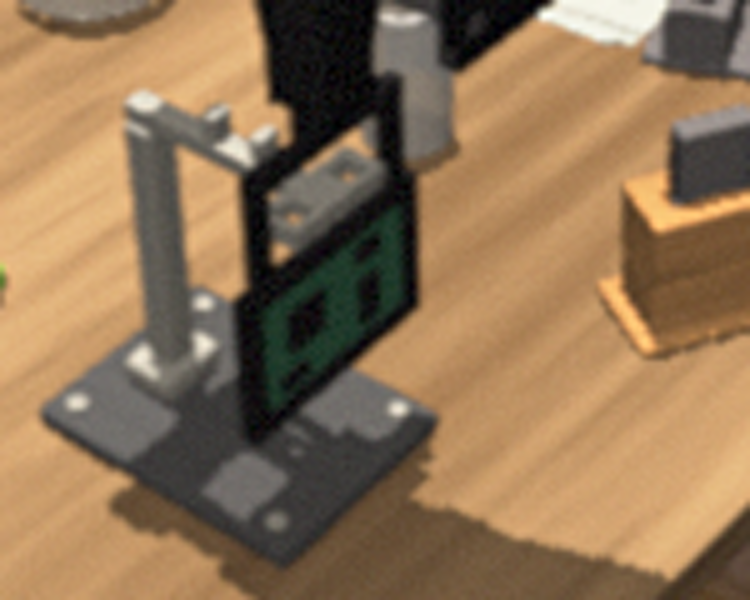

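The plate shows well inside the window, with no contact force. I'll go on to the throat, another 38 mm in x and 2 mm in y.

step_arm([
  {"tx": 10,"ty": 0,"tz": 0,"turn": 0,"fingers": 0},
  {"tx": 10,"ty": 1,"tz": 0,"turn": 0,"fingers": 0},
  {"tx": 10,"ty": 0,"tz": 0,"turn": 0,"fingers": 0},
  {"tx": 9,"ty": 1,"tz": 0,"turn": 0,"fingers": 0},
  {"tx": 0,"ty": 0,"tz": 0,"turn": 0,"fingers": 0},
  {"tx": 0,"ty": 0,"tz": 0,"turn": 0,"fingers": 0},
  {"tx": 0,"ty": 0,"tz": 0,"turn": 0,"fingers": 0},
])

```text
time: 8.12
eef_pos: [0.5254, 0.1262, 0.1925]
ee_rot: [[-0.052, 0.999, -0.0], [0.999, 0.052, 0.0], [0.0, -0.0, -1.0]]
contact_force: [0.8, -0.1, -0.3]
finger_gap: 0.0094
```

```bash
python3 - <<'E'
from h import *
s=ctrl.observe(); print(s['time'],s['eef_pos'],s['finger_gap'],s['contact_force'])
c=snap('scene','s9')
cv2.imwrite('pics/s9c.png',cv2.resize(c['pixels'][250:350,190:290],None,fx=6,fy=6,interpolation=cv2.INTER_CUBIC))
c=snap('side','d9')
cv2.imwrite('pics/d9c.png',cv2.resize(c['pixels'][250:350,210:310],None,fx=6,fy=6,interpolation=cv2.INTER_CUBIC))
E
```

```text
8.1167 [0.52544175 0.12616686 0.19248493] 0.009449887830949244 [ 0.82158552 -0.12333111 -0.3249195 ]
```

View pics/s9c.png

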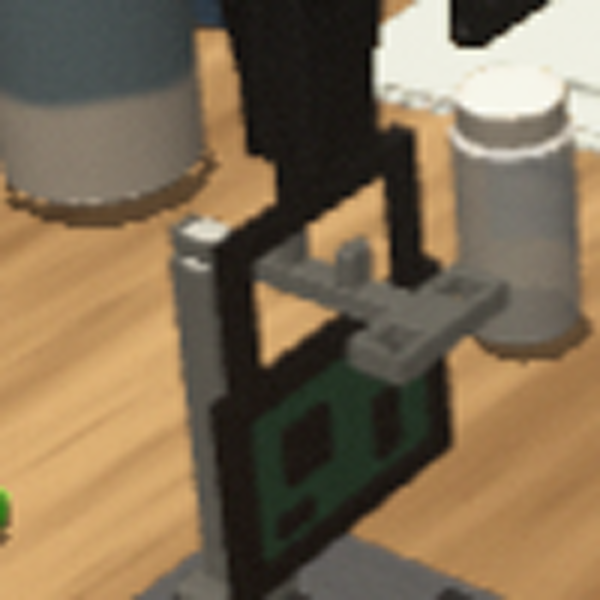

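View pics/d9c.png

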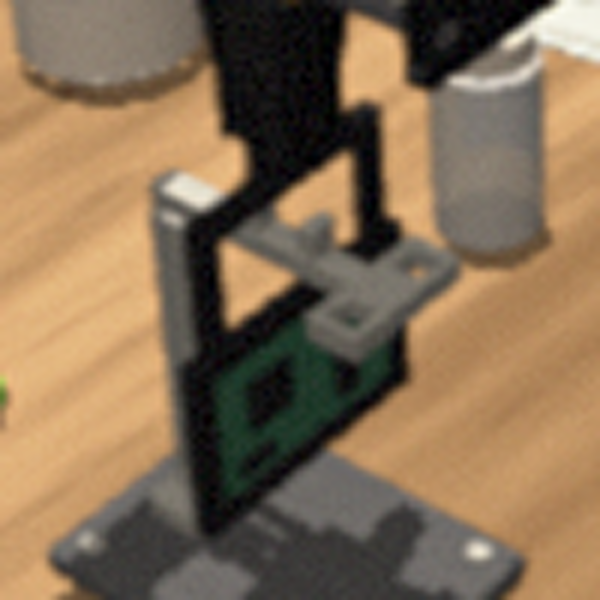

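```bash
python3 - <<'E'
from h import *
s=ctrl.observe();T=s['eef_pos']
def fr(x,y,a):
    a=np.radians(a);R=np.array([[np.cos(a),-np.sin(a),0],[np.sin(a),np.cos(a),0],[0,0,1]]);return lambda l:R@np.array(l)+[x,y,0]
def box(x0,x1,y0,y1,z0,z1): 
    p=[(x,y,z) for x in(x0,x1) for y in(y0,y1) for z in(z0,z1)]
    e=[(i,j) for i in range(8) for j in range(i) if bin(i^j).count('1')==1]; return p,e
k=8
for n,x0,y0,w,h in [('s9',220,265,80,65),('d9',230,265,80,65)]:
    c=load(n); im=cv2.resize(c['pixels'][y0:y0+h,x0:x0+w],None,fx=k,fy=k,interpolation=cv2.INTER_CUBIC)
    outs=[]
    for tx,ty in [(.5275,.1255),(.524,.1255)]:
        o=im.copy()
        f=fr(tx,ty,3.2)
        for b in [(-.014,-.008,-.005,.005,.14,.152),(-.045,-.027,-.023,.023,.132,.14)]:
            p,e=box(*b); q=((proj(c,np.array([f(l) for l in p]))-[x0,y0]+.5)*k-.5)
            for i,j in e: cv2.line(o,tuple(int(v) for v in q[i].round()),tuple(int(v) for v in q[j].round()),(0,0,255),1)
        g=fr(T[0],T[1],3.0); zb=T[2]-.1336
        for b in [(-.004,.004,-.038,.038,zb+.102,zb+.110),(-.004,.004,-.038,-.030,zb+.064,zb+.102)]:
            p,e=box(*b); q=((proj(c,np.array([g(l) for l in p]))-[x0,y0]+.5)*k-.5)
            for i,j in e: cv2.line(o,tuple(int(v) for v in q[i].round()),tuple(int(v) for v in q[j].round()),(255,255,0),1)
        outs.append(o)
    for i,o in enumerate(outs): cv2.imwrite('pics/%s_o%d.png'%(n,i),o)
E
```

```text
(no output)
```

View pics/s9_o0.png

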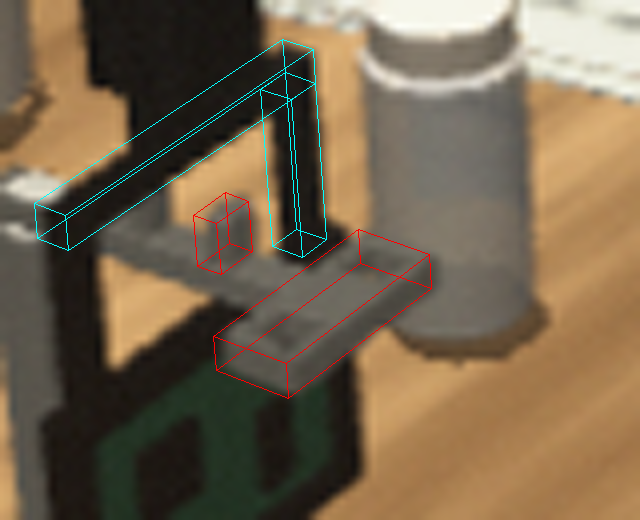

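View pics/s9_o1.png

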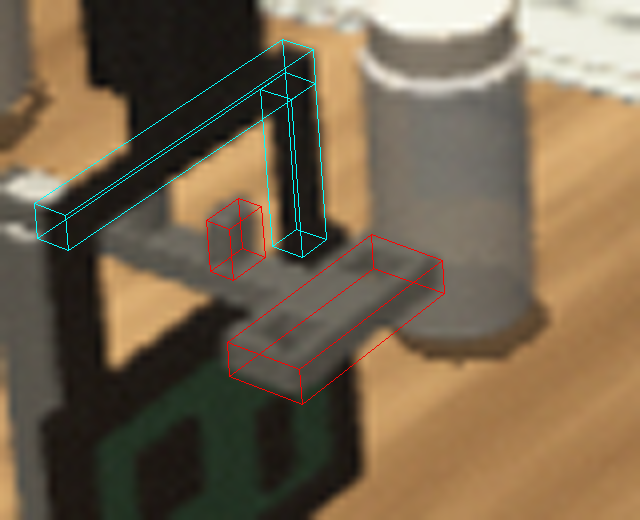

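View pics/d9_o0.png

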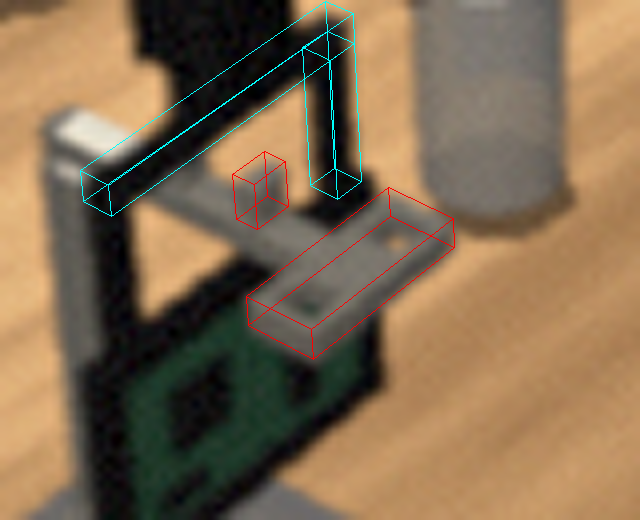

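The outlines put the throat at x ≈ 0.527 and the bar at 0.5255, with the lip in front of the bar. I'll shift +1 mm in x and lower.

step_arm([
  {"tx": 1,"ty": 0,"tz": -4,"turn": 0,"fingers": 0},
  {"tx": 0,"ty": 0,"tz": -4,"turn": 0,"fingers": 0},
  {"tx": 0,"ty": 0,"tz": -4,"turn": 0,"fingers": 0},
  {"tx": 0,"ty": 0,"tz": -4,"turn": 0,"fingers": 0},
  {"tx": 0,"ty": 0,"tz": -3,"turn": 0,"fingers": 0},
  {"tx": 0,"ty": 0,"tz": 0,"turn": 0,"fingers": 0},
  {"tx": 0,"ty": 0,"tz": 0,"turn": 0,"fingers": 0},
])

```text
time: 8.8
eef_pos: [0.5268, 0.126, 0.1734]
ee_rot: [[-0.051, 0.999, -0.0], [0.999, 0.051, 0.0], [0.0, -0.0, -1.0]]
contact_force: [0.6, -0.6, -0.8]
finger_gap: 0.0096
```

```bash
python3 - <<'E'
from h import *
s=ctrl.observe(); print(s['time'],s['eef_pos'],s['finger_gap'],s['contact_force'],s['ft_torque'])
c=snap('scene','s10')
cv2.imwrite('pics/s10c.png',cv2.resize(c['pixels'][250:350,190:290],None,fx=6,fy=6,interpolation=cv2.INTER_CUBIC))
c=snap('side','d10')
cv2.imwrite('pics/d10c.png',cv2.resize(c['pixels'][250:350,210:310],None,fx=6,fy=6,interpolation=cv2.INTER_CUBIC))
E
```

```text
8.8 [0.52678957 0.12595562 0.17336566] 0.009589300168143966 [ 0.59892348 -0.59067987 -0.83298717] [-0.02750821 -0.06610222  0.00842655]
```

View pics/s10c.png

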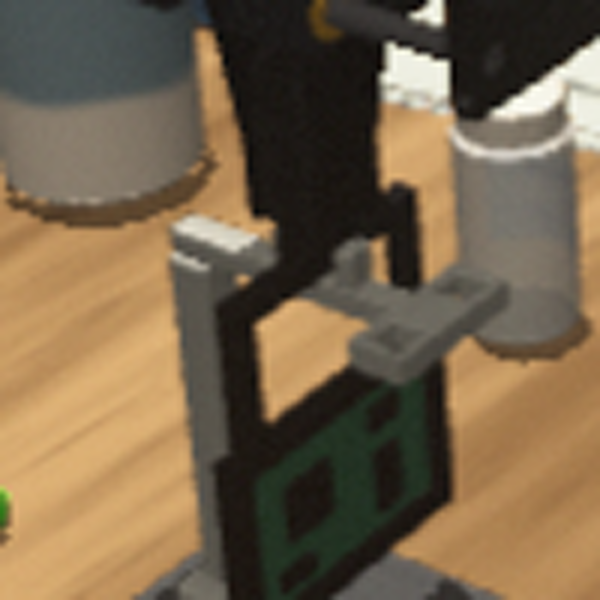

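View pics/d10c.png

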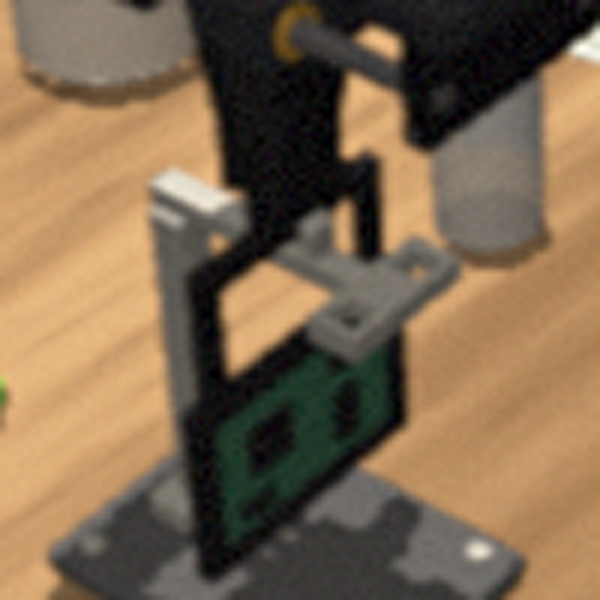

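The bar is between the two lips. I'll lower the last 2 mm and let go.

step_arm([
  {"tx": 0,"ty": 0,"tz": -1,"turn": 0,"fingers": 0},
  {"tx": 0,"ty": 0,"tz": -1,"turn": 0,"fingers": 0},
  {"tx": 0,"ty": 0,"tz": 0,"turn": 0,"fingers": 0},
  {"tx": 0,"ty": 0,"tz": 0,"turn": 0,"fingers": 0.1},
  {"tx": 0,"ty": 0,"tz": 0,"turn": 0,"fingers": 0.2},
  {"tx": 0,"ty": 0,"tz": 0,"turn": 0,"fingers": 0.3},
  {"tx": 0,"ty": 0,"tz": 0,"turn": 0,"fingers": 0.4},
  {"tx": 0,"ty": 0,"tz": 0,"turn": 0,"fingers": 0.5},
  {"tx": 0,"ty": 0,"tz": 0,"turn": 0,"fingers": 0.5},
  {"tx": 0,"ty": 0,"tz": 0,"turn": 0,"fingers": 0.5},
])

```text
time: 9.73
eef_pos: [0.5269, 0.1259, 0.1716]
ee_rot: [[-0.051, 0.999, 0.0], [0.999, 0.051, 0.0], [0.0, 0.0, -1.0]]
contact_force: [-0.7, -0.0, -0.0]
finger_gap: 0.0399
```

```bash
python3 - <<'E'
from h import *
s=ctrl.observe(); print(s['time'],s['eef_pos'],s['finger_gap'],s['contact_force'])
c=snap('side','d11')
cv2.imwrite('pics/d11c.png',cv2.resize(c['pixels'][230:360,190:320],None,fx=5,fy=5,interpolation=cv2.INTER_CUBIC))
E
```

```text
9.7333 [0.52694529 0.12593789 0.17160978] 0.03990567669001626 [-0.65623475 -0.02786919 -0.0059092 ]
```

View pics/d11c.png

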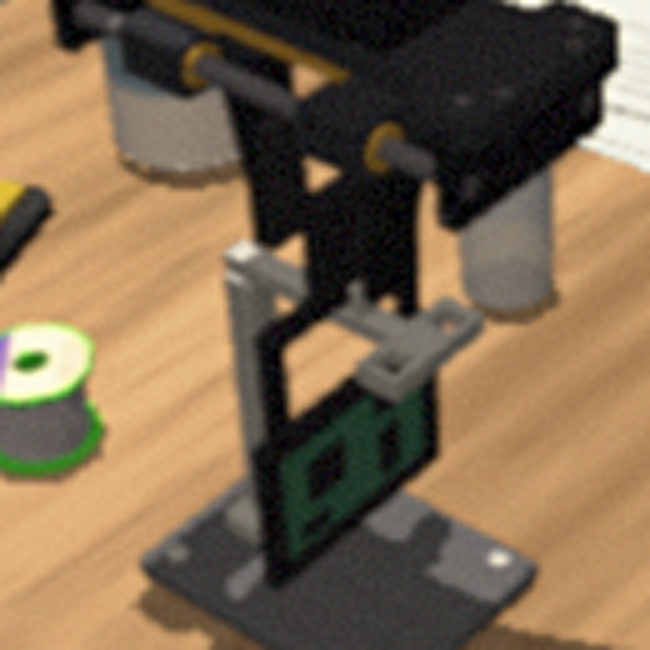

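The carrier hangs in the throat at (350,420) in the crop, and the fingers are open and clear of the tab. I'll rise straight up, then go to the keeper.

step_arm([
  {"tx": 0,"ty": 0,"tz": 10,"turn": 0,"fingers": 0.5},
  {"tx": 0,"ty": 0,"tz": 20,"turn": 0,"fingers": 0.5},
  {"tx": 0,"ty": 0,"tz": 30,"turn": 0,"fingers": 0.5},
  {"tx": 0,"ty": 0,"tz": 30,"turn": 0,"fingers": 0.5},
  {"tx": -5,"ty": -12,"tz": 0,"turn": 6,"fingers": 1},
  {"tx": -8,"ty": -18,"tz": 0,"turn": 6,"fingers": 1},
  {"tx": -8,"ty": -18,"tz": 0,"turn": 6,"fingers": 1},
  {"tx": -8,"ty": -18,"tz": 0,"turn": 6,"fingers": 1},
  {"tx": -8,"ty": -18,"tz": 0,"turn": 6,"fingers": 1},
  {"tx": -8,"ty": -18,"tz": 0,"turn": 6,"fingers": 1},
  {"tx": -8,"ty": -18,"tz": 0,"turn": 6,"fingers": 1},
  {"tx": -8,"ty": -18,"tz": 0,"turn": 6,"fingers": 1},
  {"tx": -8,"ty": -18,"tz": 0,"turn": 6,"fingers": 1},
  {"tx": -8,"ty": -12,"tz": 0,"turn": 6,"fingers": 1},
  {"tx": -5,"ty": -6,"tz": 0,"turn": 0.6,"fingers": 1},
  {"tx": 0,"ty": 0,"tz": 0,"turn": 0,"fingers": 1},
  {"tx": 0,"ty": 0,"tz": 0,"turn": 0,"fingers": 1},
  {"tx": 0,"ty": 0,"tz": 0,"turn": 0,"fingers": 1},
])

```text
time: 11.28
eef_pos: [0.4453, -0.0473, 0.262]
ee_rot: [[-0.895, 0.446, 0.001], [0.446, 0.895, 0.0], [-0.001, 0.0, -1.0]]
contact_force: [-0.1, -0.4, 1.1]
finger_gap: 0.0865
```

```bash
python3 - <<'E'
from h import *
s=ctrl.observe(); print(s['time'],s['eef_pos'],s['finger_gap'],s['contact_force'],np.degrees(np.arctan2(s['ee_rot'][1,1],s['ee_rot'][0,1])))
c=snap('wrist','w12');snap('scene','s12');snap('side','d12')
print(proj(c,[[.4446,-.048,.094]]))
cv2.imwrite('pics/w12c.png',cv2.resize(c['pixels'][150:300,220:420],None,fx=4,fy=4,interpolation=cv2.INTER_CUBIC))
E
```

```text
11.2833 [ 0.44532004 -0.0472664   0.26199668] 0.08654594351968985 [-0.05367033 -0.40136465  1.07851573] 63.528102955150004
[[320.95949022 225.52404378]]
```

View pics/w12.png

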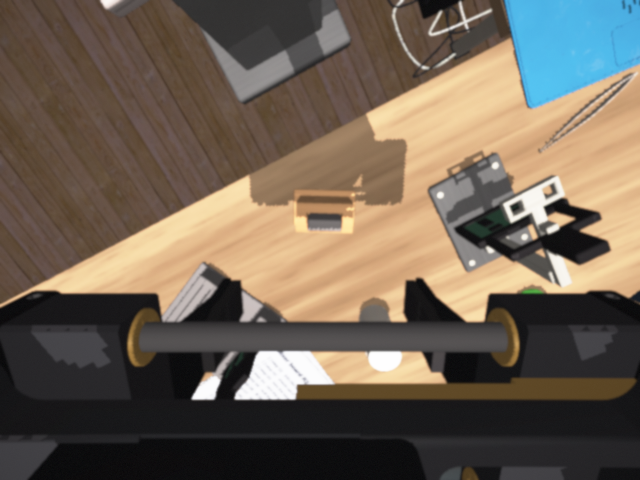

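View pics/w12c.png

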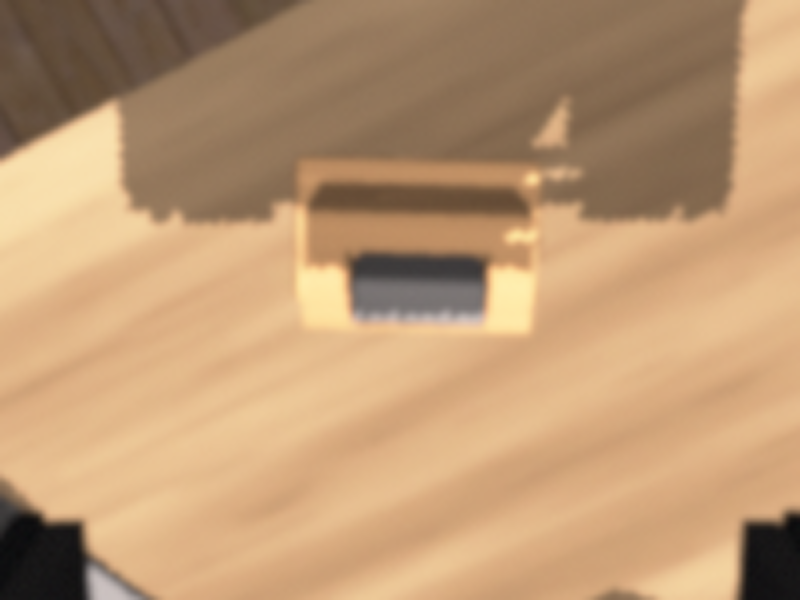

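View pics/s12.png

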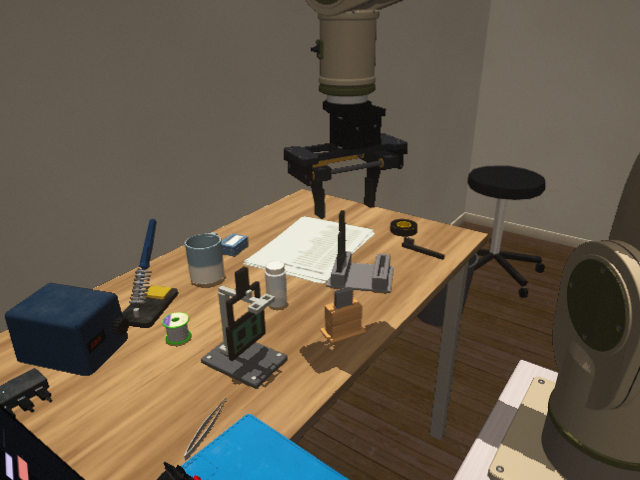

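The wrist view has the keeper's top face centred at about (419,298) in the crop, with its edges parallel to the image, so the yaw matches. The scene view shows the carrier hanging untouched at (247,315).

```bash
python3 - <<'E'
from h import *
import fit as F
c=load('w12'); f=lambda x,y:F.P(x,y,4,220,150)
for p,z in [((350,319),.094),((487,319),.094),((350,278),.094),((487,278),.094),((419,297),.094),((303,330),.06),((533,332),.06)]: print(p,onz(c,*f(*p),z).round(4))
s=ctrl.observe();print(proj(c,[s['eef_pos']*[1,1,0]+[0,0,.094]]))
S=F.S
for p in [(205,108),(335,95),(310,85)]: print('sc',onz(S,*F.c4(*p),.094).round(4))
for n in ['s12','d12']:
    c=load(n); cv2.imwrite('pics/%sk.png'%n,cv2.resize(c['pixels'][280:350,310:390],None,fx=8,fy=8,interpolation=cv2.INTER_CUBIC))
E
```

```text
(350, 319) [ 0.442 -0.062  0.094]
(487, 319) [ 0.4571 -0.0317  0.094 ]
(350, 278) [ 0.4328 -0.0573  0.094 ]
(487, 278) [ 0.4477 -0.0272  0.094 ]
(419, 297) [ 0.4446 -0.0442  0.094 ]
(303, 330) [ 0.4462 -0.0804  0.06  ]
(533, 332) [ 0.4749 -0.0241  0.06  ]
[[321.87687029 225.76372263]]
sc [ 0.4561 -0.0342  0.094 ]
sc [ 0.432  -0.0588  0.094 ]
sc [ 0.44   -0.0593  0.094 ]
```

View pics/s12k.png

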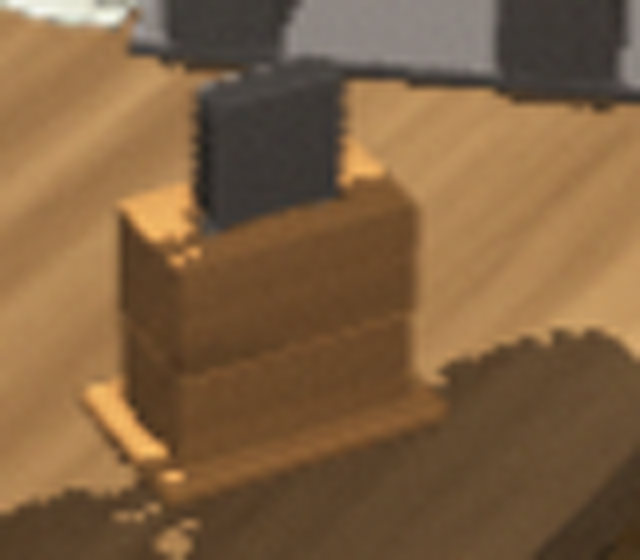

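step_arm([
  {"tx": 0,"ty": 3,"tz": -20,"turn": 0,"fingers": 1},
  {"tx": 0,"ty": 0,"tz": -30,"turn": 0,"fingers": 1},
  {"tx": 0,"ty": 0,"tz": -30,"turn": 0,"fingers": 1},
  {"tx": 0,"ty": 0,"tz": -30,"turn": 0,"fingers": 1},
  {"tx": 0,"ty": 0,"tz": -20,"turn": 0,"fingers": 1},
  {"tx": 0,"ty": 0,"tz": -10,"turn": 0,"fingers": 1},
  {"tx": 0,"ty": 0,"tz": 0,"turn": 0,"fingers": 1},
  {"tx": 0,"ty": 0,"tz": 0,"turn": 0,"fingers": 1},
])

```text
time: 12.1
eef_pos: [0.4453, -0.0447, 0.1221]
ee_rot: [[-0.895, 0.445, 0.0], [0.445, 0.895, 0.001], [0.0, 0.001, -1.0]]
contact_force: [0.3, -0.3, 1.0]
finger_gap: 0.0872
```

```bash
python3 - <<'E'
from h import *
s=ctrl.observe(); print(s['time'],s['eef_pos'],s['finger_gap'],s['contact_force'])
c=snap('wrist','w13')
print(proj(c,[s['eef_pos']*[1,1,0]+[0,0,.094]]))
cv2.imwrite('pics/w13c.png',cv2.resize(c['pixels'][150:350,210:430],None,fx=3.5,fy=3,interpolation=cv2.INTER_CUBIC))
E
```

```text
12.1 [ 0.44530742 -0.04469529  0.12213379] 0.08723257788724964 [ 0.31498859 -0.32168314  0.97133505]
[[321.44865407 283.83076394]]
```

View pics/w13c.png

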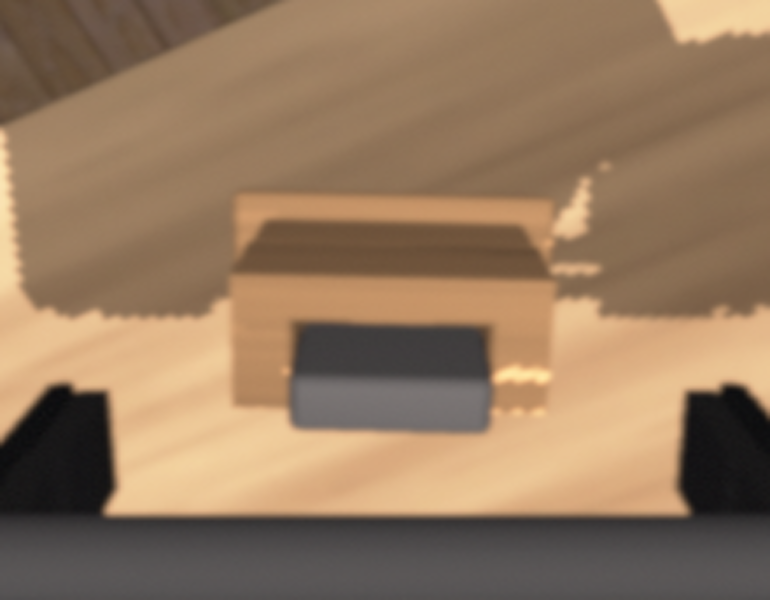

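The keeper's top face is centred to within about 0.5 px of the tool axis. I'll go down and grip it.

step_arm([
  {"tx": 0,"ty": 0,"tz": -20,"turn": 0,"fingers": 1},
  {"tx": 0,"ty": 0,"tz": -15,"turn": 0,"fingers": 1},
  {"tx": 0,"ty": 0,"tz": -6,"turn": 0,"fingers": 1},
  {"tx": 0,"ty": 0,"tz": 0,"turn": 0,"fingers": 1},
  {"tx": 0,"ty": 0,"tz": 0,"turn": 0,"fingers": 0.5},
  {"tx": 0,"ty": 0,"tz": 0,"turn": 0,"fingers": 0.45},
  {"tx": 0,"ty": 0,"tz": 0,"turn": 0,"fingers": 0.4},
  {"tx": 0,"ty": 0,"tz": 0,"turn": 0,"fingers": 0.35},
  {"tx": 0,"ty": 0,"tz": 0,"turn": 0,"fingers": 0.3},
  {"tx": 0,"ty": 0,"tz": 0,"turn": 0,"fingers": 0.3},
  {"tx": 0,"ty": 0,"tz": 0,"turn": 0,"fingers": 0.3},
  {"tx": 0,"ty": 0,"tz": 0,"turn": 0,"fingers": 0.3},
  {"tx": 0,"ty": 0,"tz": 0,"turn": 0,"fingers": 0.3},
], squeeze=20)

```text
time: 13.23
eef_pos: [0.4449, -0.0451, 0.0806]
ee_rot: [[-0.895, 0.446, -0.0], [0.446, 0.895, 0.0], [0.0, 0.0, -1.0]]
contact_force: [0.4, -1.5, 0.6]
finger_gap: 0.0349
```

step_arm([
  {"tx": 0,"ty": 0,"tz": 0,"turn": 0,"fingers": 0},
  {"tx": 0,"ty": 0,"tz": 0,"turn": 0,"fingers": 0},
  {"tx": 0,"ty": 0,"tz": 0,"turn": 0,"fingers": 0},
  {"tx": 0,"ty": 0,"tz": 5,"turn": 0,"fingers": 0},
  {"tx": 0,"ty": 0,"tz": 10,"turn": 0,"fingers": 0},
  {"tx": 0,"ty": 0,"tz": 20,"turn": 0,"fingers": 0},
  {"tx": 0,"ty": 0,"tz": 30,"turn": 0,"fingers": 0},
  {"tx": 0,"ty": 0,"tz": 30,"turn": 0,"fingers": 0},
  {"tx": 0,"ty": 0,"tz": 25,"turn": 0,"fingers": 0},
  {"tx": 0,"ty": 0,"tz": 15,"turn": 0,"fingers": 0},
  {"tx": 0,"ty": 0,"tz": 0,"turn": 0,"fingers": 0},
  {"tx": 0,"ty": 0,"tz": 0,"turn": 0,"fingers": 0},
])

```text
time: 14.23
eef_pos: [0.4453, -0.0451, 0.2166]
ee_rot: [[-0.895, 0.446, 0.002], [0.446, 0.895, -0.001], [-0.002, 0.0, -1.0]]
contact_force: [-0.3, -0.3, -1.1]
finger_gap: 0.0338
```

```bash
python3 - <<'E'
from h import *
s=ctrl.observe(); print(s['time'],s['eef_pos'],s['finger_gap'],s['contact_force'])
c=snap('wrist','w14')
print(proj(c,[s['eef_pos']+[0,0,.0135]]))
cv2.imwrite('pics/w14c.png',cv2.resize(c['pixels'][150:400,210:430],None,fx=3,fy=2.4,interpolation=cv2.INTER_CUBIC))
c=snap('scene','s14')
cv2.imwrite('pics/s14c.png',cv2.resize(c['pixels'][180:340,230:390],None,fx=3.5,fy=3.5,interpolation=cv2.INTER_CUBIC))
E
```

```text
14.2333 [ 0.44528835 -0.04506006  0.21655651] 0.03376441474597491 [-0.28886949 -0.32306906 -1.05054998]
[[321.16662851 320.73810767]]
```

View pics/w14c.png

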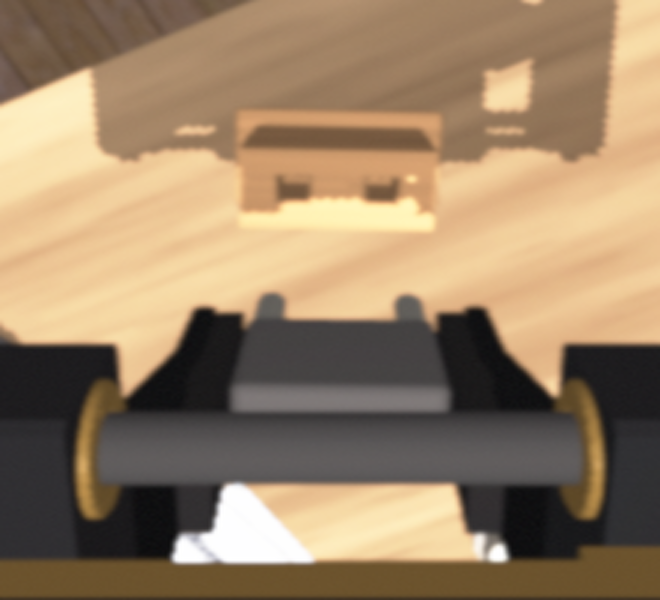

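View pics/s14c.png

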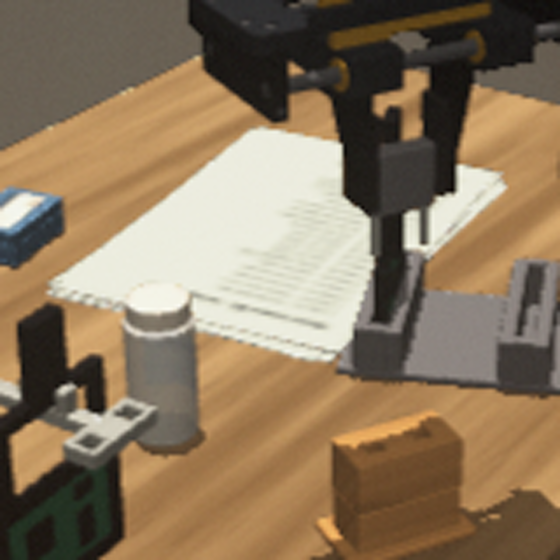

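The keeper is held with both legs visible. Their tips are at (271,300) and (407,300) in the wrist crop, and the block is empty. Next I fly it to above the lock plate.

step_arm([
  {"tx": 2,"ty": 8,"tz": 0,"turn": 2,"fingers": 0},
  {"tx": 4,"ty": 17,"tz": 0,"turn": 3,"fingers": 0},
  {"tx": 5,"ty": 18,"tz": 0,"turn": 3,"fingers": 0},
  {"tx": 5,"ty": 18,"tz": 0,"turn": 3,"fingers": 0},
  {"tx": 5,"ty": 18,"tz": 0,"turn": 3,"fingers": 0},
  {"tx": 5,"ty": 18,"tz": 0,"turn": 3,"fingers": 0},
  {"tx": 5,"ty": 18,"tz": 0,"turn": 3,"fingers": 0},
  {"tx": 5,"ty": 18,"tz": 0,"turn": 3,"fingers": 0},
  {"tx": 5,"ty": 18,"tz": 0,"turn": 3,"fingers": 0},
  {"tx": 3,"ty": 11,"tz": 0,"turn": 3,"fingers": 0},
  {"tx": 2,"ty": 7,"tz": 0,"turn": 0.7,"fingers": 0},
  {"tx": 0,"ty": 0,"tz": 0,"turn": 0,"fingers": 0},
  {"tx": 0,"ty": 0,"tz": 0,"turn": 0,"fingers": 0},
  {"tx": 0,"ty": 0,"tz": 0,"turn": 0,"fingers": 0},
])

```text
time: 15.5
eef_pos: [0.4909, 0.1232, 0.2154]
ee_rot: [[-0.998, -0.055, -0.0], [-0.055, 0.998, -0.0], [0.0, -0.0, -1.0]]
contact_force: [0.1, 0.4, -0.5]
finger_gap: 0.0338
```

```bash
python3 - <<'E'
from h import *
s=ctrl.observe(); print(s['time'],s['eef_pos'],s['finger_gap'],s['contact_force'],np.degrees(np.arctan2(s['ee_rot'][1,1],s['ee_rot'][0,1])))
c=snap('wrist','w15')
cv2.imwrite('pics/w15c.png',cv2.resize(c['pixels'][200:350,240:400],None,fx=5,fy=4,interpolation=cv2.INTER_CUBIC))
c=snap('scene','s15')
cv2.imwrite('pics/s15c.png',cv2.resize(c['pixels'][230:330,210:310],None,fx=6,fy=6,interpolation=cv2.INTER_CUBIC))
c=snap('side','d15')
cv2.imwrite('pics/d15c.png',cv2.resize(c['pixels'][220:320,220:320],None,fx=6,fy=6,interpolation=cv2.INTER_CUBIC))
E
```

```text
15.5 [0.49087419 0.12315301 0.21542395] 0.03378372161975368 [ 0.10668046  0.38438306 -0.46560895] 93.14236330504541
```

View pics/w15c.png

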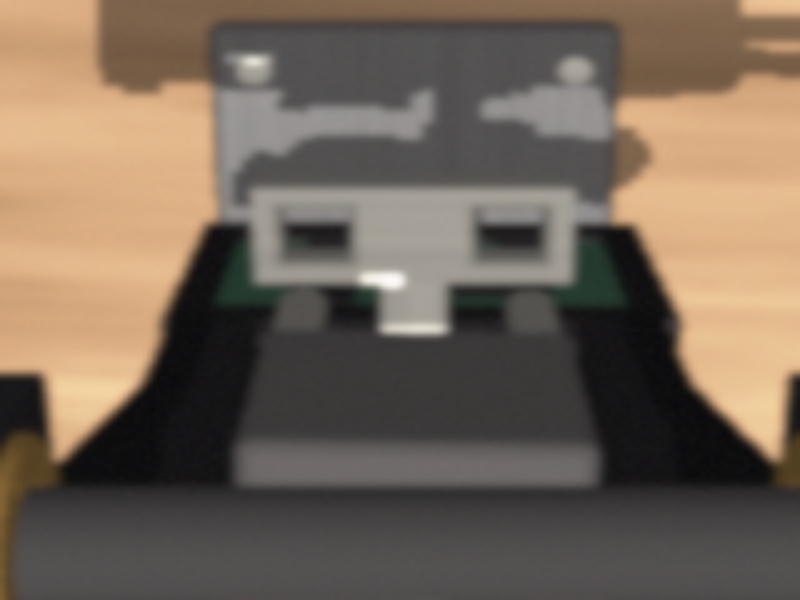

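View pics/s15c.png

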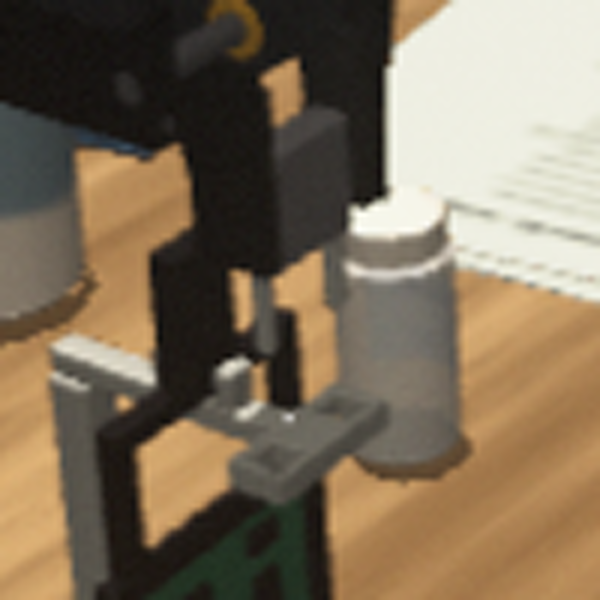

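View pics/d15c.png

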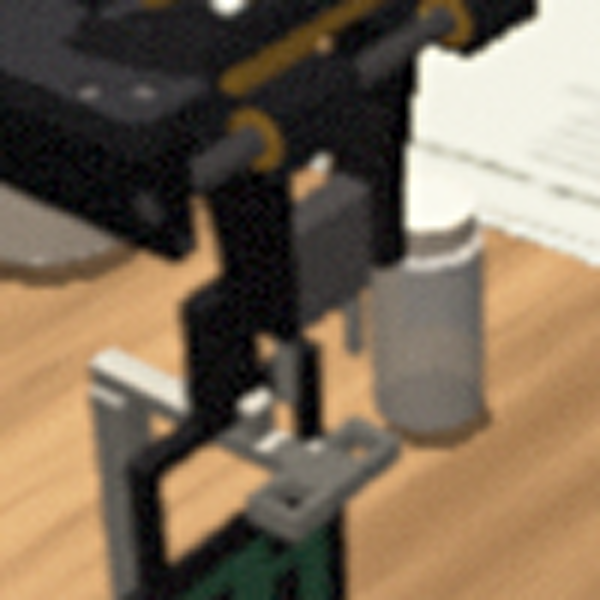

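```bash
python3 - <<'E'
from h import *
s=ctrl.observe();T=s['eef_pos'];R=s['ee_rot']
c=load('w15'); f=lambda x,y:((x+.5)/5-.5+240,(y+.5)/4-.5+200)
H=[onz(c,*f(*p),.14) for p in [(315,234),(512,234)]]
L=[onz(c,*f(*p),T[2]-.0445+.003) for p in [(302,309),(532,309)]]
print('holes',H,'mid',(H[0]+H[1])/2,np.linalg.norm(H[0]-H[1]))
print('legs',L,'mid',(L[0]+L[1])/2,np.linalg.norm(L[0]-L[1]),'tcp',T)
d=(H[0]+H[1]-L[0]-L[1])/2; print('move',d)
t=[onz(c,*f(*p),T[2]+.0135) for p in [(235,487),(600,487),(250,442),(592,442)]]; print('top',t,np.mean(t,0))
print('yaw holes/legs',[np.degrees(np.arctan2((a[1]-a[0])[1],(a[1]-a[0])[0])) for a in (H,L)])
E
```

```text
holes [array([0.49283655, 0.10905939, 0.14      ]), array([0.49126265, 0.13736686, 0.14      ])] mid [0.4920496  0.12321312 0.14      ] 0.028351187848936706
legs [array([0.49308693, 0.10946321, 0.17411386]), array([0.4915009 , 0.13798494, 0.17411386])] mid [0.49229392 0.12372407 0.17411386] 0.028565796887734064 tcp [0.49094482 0.12305385 0.21561386]
move [-0.00024432 -0.00051095 -0.03411386]
top [array([0.49232063, 0.10691419, 0.22911386]), array([0.4904523 , 0.14050215, 0.22911386]), array([0.48647811, 0.10813984, 0.22911386]), array([0.48474636, 0.13927191, 0.22911386])] [0.48849935 0.12370702 0.22911386]
yaw holes/legs [np.float64(93.18238413536893), np.float64(93.18281768089625)]
```

By the wrist view the legs and holes agree to 0.5 mm and to under 0.1° in yaw. I'll go down to just above the plate and look again.

step_arm([
  {"tx": 0,"ty": 0,"tz": -10,"turn": 0,"fingers": 0},
  {"tx": 0,"ty": 0,"tz": -10,"turn": 0,"fingers": 0},
  {"tx": 0,"ty": 0,"tz": -7,"turn": 0,"fingers": 0},
  {"tx": 0,"ty": 0,"tz": 0,"turn": 0,"fingers": 0},
  {"tx": 0,"ty": 0,"tz": 0,"turn": 0,"fingers": 0},
])

```text
time: 16.07
eef_pos: [0.4905, 0.1239, 0.1879]
ee_rot: [[-0.998, -0.056, -0.001], [-0.056, 0.998, 0.0], [0.001, 0.0, -1.0]]
contact_force: [-1.1, 0.2, -0.8]
finger_gap: 0.0339
```

```bash
python3 - <<'E'
from h import *
s=ctrl.observe(); print(s['time'],s['eef_pos'],s['finger_gap'],s['contact_force'])
c=snap('wrist','w16')
cv2.imwrite('pics/w16c.png',cv2.resize(c['pixels'][220:350,240:400],None,fx=5,fy=4,interpolation=cv2.INTER_CUBIC))
c=snap('scene','s16')
cv2.imwrite('pics/s16c.png',cv2.resize(c['pixels'][230:330,210:310],None,fx=6,fy=6,interpolation=cv2.INTER_CUBIC))
E
```

```text
16.0667 [0.49049063 0.1238506  0.18786047] 0.03386568273806371 [-1.11134755  0.21259569 -0.8253883 ]
```

View pics/w16c.png

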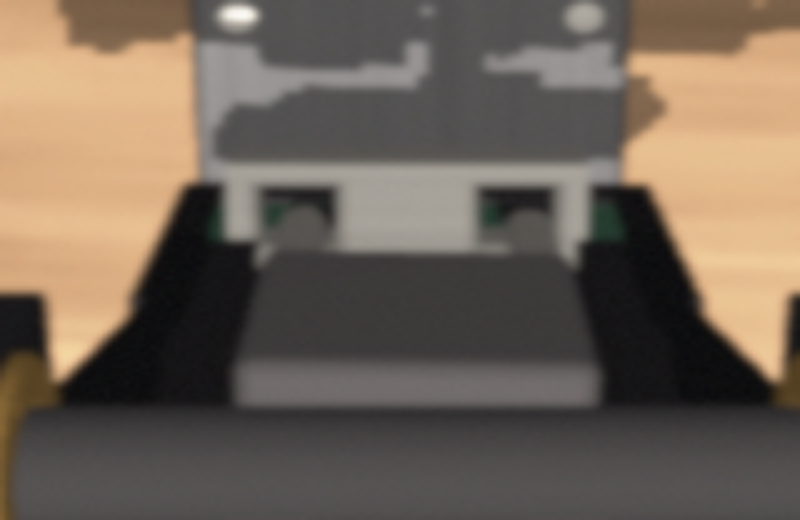

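View pics/s16c.png

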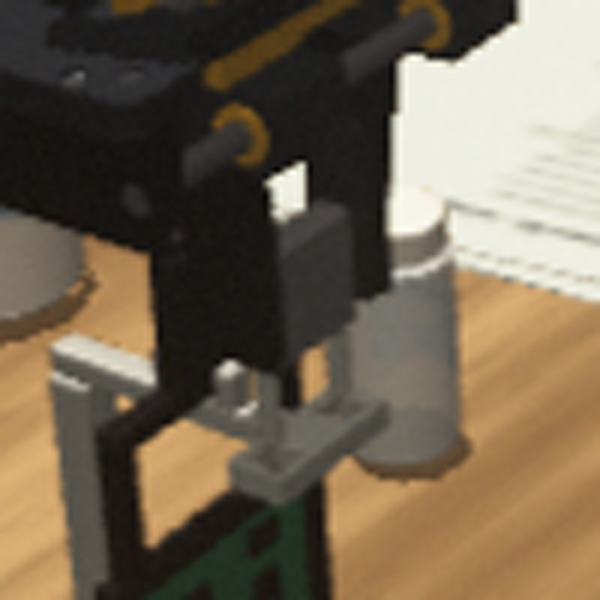

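In the wrist crop both leg tips are over the holes, about 1 mm to the +y side (306 against 299, and 530 against 516). I'll correct by -1 mm in y and go in slowly.

step_arm([
  {"tx": 0,"ty": -1,"tz": 0,"turn": 0,"fingers": 0},
  {"tx": 0,"ty": 0,"tz": -3,"turn": 0,"fingers": 0},
  {"tx": 0,"ty": 0,"tz": -3,"turn": 0,"fingers": 0},
  {"tx": 0,"ty": 0,"tz": -3,"turn": 0,"fingers": 0},
  {"tx": 0,"ty": 0,"tz": 0,"turn": 0,"fingers": 0},
])

```text
time: 16.58
eef_pos: [0.4906, 0.1228, 0.1789]
ee_rot: [[-0.998, -0.056, -0.001], [-0.056, 0.998, -0.0], [0.001, -0.0, -1.0]]
contact_force: [-0.2, -0.0, -0.7]
finger_gap: 0.0335
```

```bash
python3 - <<'E'
from h import *
s=ctrl.observe(); print(s['time'],s['eef_pos'],s['finger_gap'],s['contact_force'],s['ft_torque'])
c=snap('wrist','w17')
cv2.imwrite('pics/w17c.png',cv2.resize(c['pixels'][220:350,240:400],None,fx=5,fy=4,interpolation=cv2.INTER_CUBIC))
E
```

```text
16.5833 [0.49058814 0.12275398 0.17886144] 0.03352290170554441 [-0.16434676 -0.00367896 -0.69370949] [ 0.06853568 -0.0718428   0.00543788]
```

View pics/w17c.png

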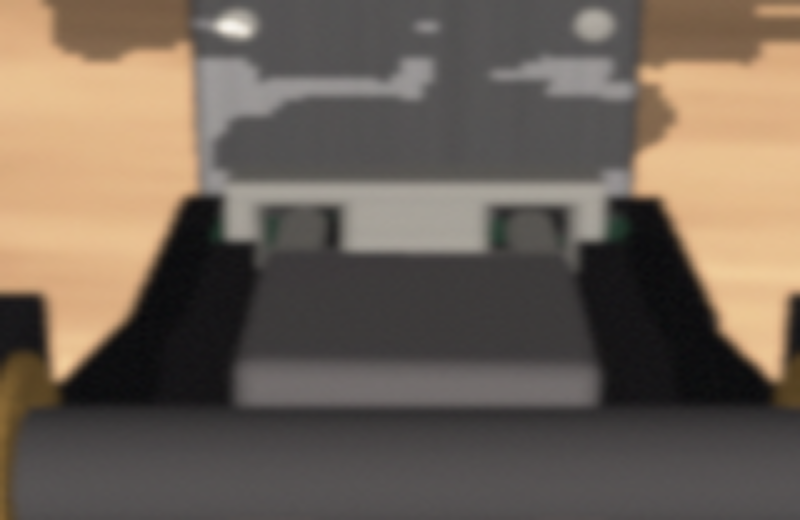

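The legs are centred in both holes and there's no force. I'll push on down.

step_arm([
  {"tx": 0,"ty": 0,"tz": -3,"turn": 0,"fingers": 0},
  {"tx": 0,"ty": 0,"tz": -3,"turn": 0,"fingers": 0},
  {"tx": 0,"ty": 0,"tz": -3,"turn": 0,"fingers": 0},
  {"tx": 0,"ty": 0,"tz": -3,"turn": 0,"fingers": 0},
  {"tx": 0,"ty": 0,"tz": -3,"turn": 0,"fingers": 0},
  {"tx": 0,"ty": 0,"tz": -2,"turn": 0,"fingers": 0},
  {"tx": 0,"ty": 0,"tz": -1,"turn": 0,"fingers": 0},
  {"tx": 0,"ty": 0,"tz": 0,"turn": 0,"fingers": 0},
  {"tx": 0,"ty": 0,"tz": 0,"turn": 0,"fingers": 0},
])

```text
time: 17.38
eef_pos: [0.491, 0.123, 0.1616]
ee_rot: [[-0.998, -0.056, 0.0], [-0.056, 0.998, 0.0], [-0.0, 0.0, -1.0]]
contact_force: [0.5, -0.3, -0.1]
finger_gap: 0.034
```

```bash
python3 - <<'E'
from h import *
s=ctrl.observe(); print(s['time'],s['eef_pos'],s['finger_gap'],s['contact_force'],s['ft_torque'])
c=snap('scene','s18')
cv2.imwrite('pics/s18c.png',cv2.resize(c['pixels'][230:330,210:310],None,fx=6,fy=6,interpolation=cv2.INTER_CUBIC))
E
```

```text
17.3833 [0.49096203 0.12297127 0.16160586] 0.034033747538520225 [ 0.54824835 -0.33715129 -0.12035751] [ 0.15865757 -0.15778522 -0.00774563]
```

View pics/s18c.png

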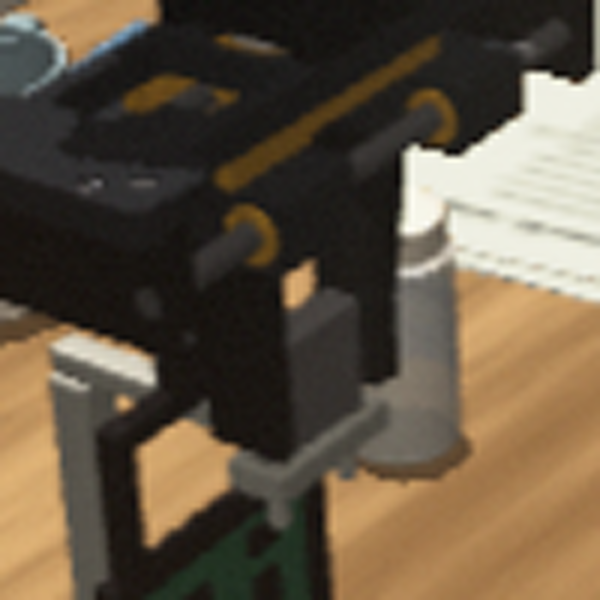

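The legs come out below the plate at (278,515) and (348,468) in the crop, and about 1 mm is left to go.

step_arm([
  {"tx": 0,"ty": 0,"tz": -1,"turn": 0,"fingers": 0},
  {"tx": 0,"ty": 0,"tz": -0.5,"turn": 0,"fingers": 0},
  {"tx": 0,"ty": 0,"tz": 0,"turn": 0,"fingers": 0},
  {"tx": 0,"ty": 0,"tz": 0,"turn": 0,"fingers": 0},
])

```text
time: 17.77
eef_pos: [0.4911, 0.123, 0.1606]
ee_rot: [[-0.998, -0.056, 0.0], [-0.056, 0.998, -0.0], [-0.0, -0.0, -1.0]]
contact_force: [-2.1, -0.9, 5.5]
finger_gap: 0.0338
```

The 5.5 N upward force shows that the handle has seated. I'll release and rise.

step_arm([
  {"tx": 0,"ty": 0,"tz": 0,"turn": 0,"fingers": 0.42},
  {"tx": 0,"ty": 0,"tz": 0,"turn": 0,"fingers": 0.46},
  {"tx": 0,"ty": 0,"tz": 0,"turn": 0,"fingers": 0.5},
  {"tx": 0,"ty": 0,"tz": 0,"turn": 0,"fingers": 0.6},
  {"tx": 0,"ty": 0,"tz": 0,"turn": 0,"fingers": 0.65},
  {"tx": 0,"ty": 0,"tz": 0,"turn": 0,"fingers": 0.65},
  {"tx": 0,"ty": 0,"tz": 0,"turn": 0,"fingers": 0.65},
  {"tx": 0,"ty": 0,"tz": 5,"turn": 0,"fingers": 0.65},
  {"tx": 0,"ty": 0,"tz": 10,"turn": 0,"fingers": 0.65},
  {"tx": 0,"ty": 0,"tz": 20,"turn": 0,"fingers": 0.65},
  {"tx": 0,"ty": 0,"tz": 30,"turn": 0,"fingers": 0.65},
  {"tx": 0,"ty": 0,"tz": 30,"turn": 0,"fingers": 0.65},
  {"tx": -10,"ty": 0,"tz": 10,"turn": 0,"fingers": 0.65},
  {"tx": -20,"ty": 0,"tz": 0,"turn": 0,"fingers": 0.65},
  {"tx": -20,"ty": 0,"tz": 0,"turn": 0,"fingers": 0.65},
  {"tx": 0,"ty": 0,"tz": 0,"turn": 0,"fingers": 0.65},
  {"tx": 0,"ty": 0,"tz": 0,"turn": 0,"fingers": 0.65},
])

```text
time: 19.18
eef_pos: [0.4408, 0.1229, 0.2662]
ee_rot: [[-0.998, -0.056, 0.002], [-0.056, 0.998, -0.002], [-0.002, -0.002, -1.0]]
contact_force: [0.9, -0.3, -0.7]
finger_gap: 0.0566
```

```bash
python3 - <<'E'
from h import *
s=ctrl.observe(); print(s['time'],s['eef_pos'],s['finger_gap'],s['contact_force'],s['ft_torque'])
c=snap('scene','s19')
cv2.imwrite('pics/s19c.png',cv2.resize(c['pixels'][260:360,190:290],None,fx=6,fy=6,interpolation=cv2.INTER_CUBIC))
c=snap('wrist','w19')
E
```

```text
19.1833 [0.44079548 0.12291909 0.26617012] 0.056578539546695554 [ 0.86224114 -0.31000858 -0.72441701] [ 0.07269182 -0.18212474 -0.04892275]
```

View pics/s19c.png

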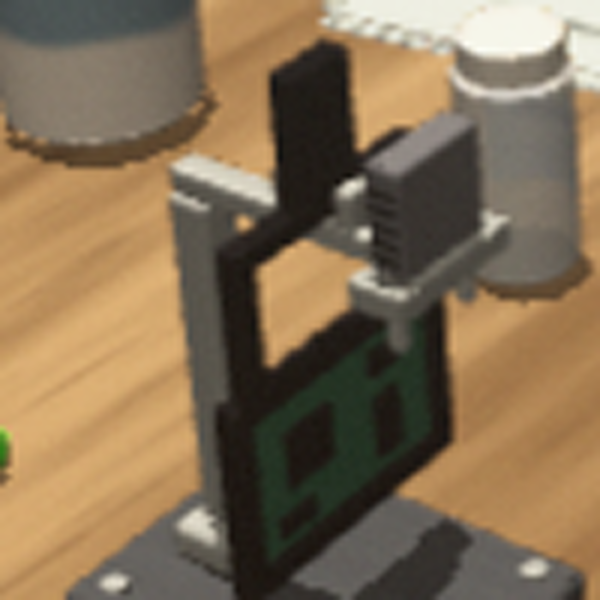

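View pics/s19.png

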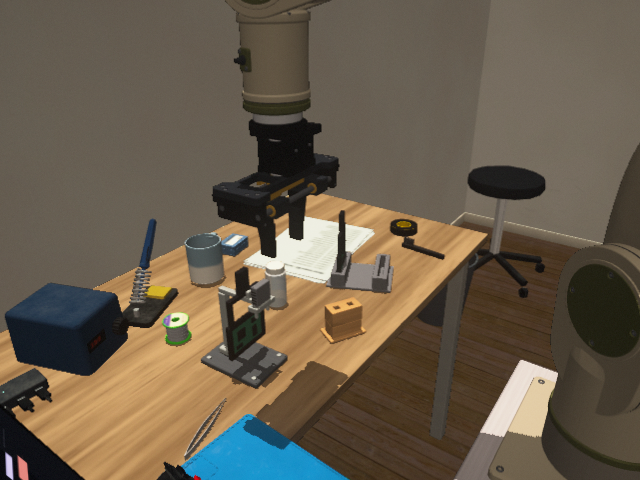

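View pics/w19.png

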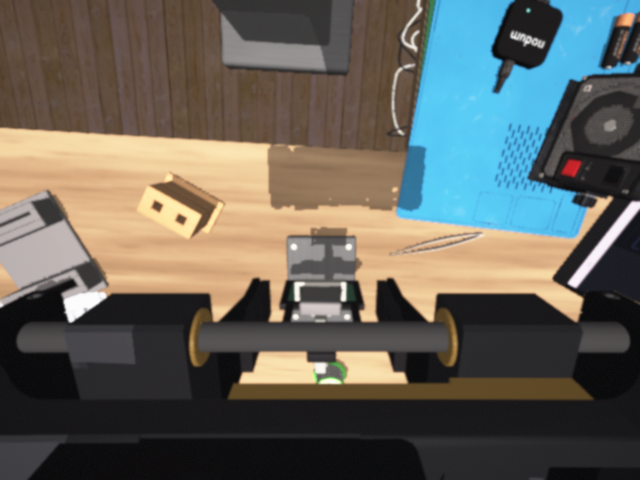

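The handle is flush on the plate at (425,200) in the crop, with both legs through it. The carrier hangs in the throat, and the jar, reel, brush and solid carrier look unmoved. Handing in.

```bash
python3 - <<'E'
from h import *
print(ctrl.finish_job())
E
```

```text
the job is handed in; nothing more can be done
None
```

The job is handed in at about 19 s of the 54 s allowed. The windowed carrier hangs in the throat, and the keeper is locked in the plate at the arm's end. No verdict was reported, so success rests on my own last checks.

**What I did:**
- **Carrier:** I took the windowed carrier from the rack's -x slot, the one nearer the robot. I threaded it over the lock plate and front lip, lowered its bar between the lips and let go.
- **Keeper:** I lifted it from its block, lined its legs up with the holes using the wrist camera, and pushed it down until the handle pressed on the plate with 5.5 N. Then I released it and backed away.

**Last checks:**
- **Carrier and keeper:** the last pictures show the bar between the lips, the handle flush on the plate and both legs through the holes. I judged these by eye in the final pictures and did not measure the resting positions against the limits.
- **Everything else:** the jar, reel and brush look unmoved, the solid carrier is still in its slot, and the gripper is well clear.

**What failed or disagreed:**
- **Refused move:** my first move call was refused because of its format. Nothing moved.
- **Stand position:** the first scene and side fit and the wrist view differed by about 4 mm in x. I settled it from the outlines of the lip and bar before lowering.
- **Keeper position:** the first estimate was about 3–4 mm off, and I corrected it from the wrist view.

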